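# Lay out the comparison tray at the microscope

### The job

Lay out the inlay tray for a comparison at the microscope: put the hand lens into the lens-shaped cut-out, the flat wooden case into the oblong pocket, and the three round specimen mounts, polished faces up, into the row of three wells so that the small mount stands in the middle between the two large ones. Everything must sit fully down in its recess and be let go; never tip a mount over, and leave the marker pen and the dropper bottle where they are.

Things in the scene. Friction and masses are not known exactly. Their poses are not given: they have to be found in the camera images.
- lens: Black hand magnifier lying flat, 110 mm long, 12 thick, 45 g. Origin: centre of its underside, z up. Round head (45 mm, centre 32 mm from the origin) towards local +y; handle (16 mm wide, 2 to 10 mm above the underside) towards -y, ending at -55. Balance point at y = +16 mm; grip across the handle at y = -9. Starts on the 2 mm mat.
- slide_case: Flat wooden box with a small brass clasp, 42 mm wide (local x), 90 mm long (local y), 16 mm high, lid shut and fixed. Origin: centre of its underside, z up; 60 g. Either way round fits its pocket. Starts on the 2 mm mat.
- small_mount: The small round specimen mount: resin disc 25 mm across, 20 mm high, upright, bright metal piece in its polished top face. Origin: centre of its underside, z up. Starts on a fixed 2 mm light mat on the bench.
- large_mount_a: A large round specimen mount: resin disc 30 mm across, 16 mm high, upright, bright metal piece in its polished top face. Origin: centre of its underside, z up. Starts on a fixed 2 mm light mat on the bench. Either large mount may take either side.
- large_mount_b: A large round specimen mount: resin disc 30 mm across, 15 mm high, upright, bright metal piece in its polished top face. Origin: centre of its underside, z up. Starts on a fixed 2 mm light mat on the bench. Either large mount may take either side.
- lens_inlay: Fixed grey plastic inlay, 66 (local x) x 146 (y) x 12 mm, one of three side by side in any order in a fixed tray. Origin: centre of its underside, z up; black recess floor at local z = 6 mm, top at 12. Lens-shaped cut-out: round pocket 51 mm wide centred at y = +32, slot 22 mm wide to y = -58; the seated lens has the inlay's origin and axes. Finger trough right across, y = -23 to +5, as deep.
- case_inlay: Fixed grey plastic inlay, 66 (local x) x 146 (y) x 12 mm, one of three side by side in any order in a fixed tray. Origin: centre of its underside, z up; black recess floor at local z = 6 mm, top at 12. Inlays are 67 mm apart, centre to centre. Oblong pocket 48 (x) by 96 mm (y) about the origin; finger trough, as deep, across the full width within 15 mm of the middle.
- well_inlay: Fixed grey plastic inlay, 66 (local x) x 146 (y) x 12 mm, one of three side by side in any order in a fixed tray. Origin: centre of its underside, z up; black recess floor at local z = 6 mm, top at 12. Inlays are 67 mm apart, centre to centre. Three equal round wells 35 mm across at local y = -44, 0 and +44 mm; fingers closing along x clear the neighbouring mounts.
- marker_pen: Bystander: white marker pen with a blue cap, 135 mm long, lying on the bench near its front edge. Leave it alone. Origin: centre of its underside.
- dropper_bottle: Bystander: brown dropper bottle, 33 mm across, 102 mm high, standing on the bench. Leave it alone. Origin: centre of its underside.

How it is judged:
By the outcome, as a careful person would: the job done as asked, in the order asked, and still so for the second after the job is handed in, with the robot touching nothing.
It also fails if it takes over 125 s, if anything falls off the work surface, if the arm or the gripper's body presses on something with over 40 N, if the wrist force passes 120 N, or if a joint passes its speed limit or range.

### The arm

A 6-joint arm with a two-finger parallel gripper is mounted at the origin on a cart in front of the work surface, level with it; the furniture and walls round the work are solid. World frame = base frame: x ahead of the robot, y to its left, z up, the work surface at z = 0. Lengths are in mm, angles in rad, forces in N, time in s.
With the tool pointing down it reaches from about 275 to 750 mm from the base axis. Payload 10.2 kg.
Tool frame: the origin (TCP) lies at the centre of the arm's flange, where the gripper is bolted on; the fingertips stand 173 mm ahead of it and the grasp point (between the pads) lies 155 mm ahead of it; z points along the fingers, y is the line along which they close (so a half turn about z gives the same grasp; the last joint's range is limited). The gripper opens to 85 mm and grips with 20 to 120 N. Pads are 22 mm wide; open, the fingers measure 114 mm over their backs; the gripper's body (76 mm by 85 mm) begins 54 mm behind the grasp point. The pads swing forward as they close: fully open they stand 13 mm farther back than shut.
Start: joints at [-1.337, 0.313, 1.498, -0, 1.331, -0.223], TCP at [231.555, -471.184, 404.694] pointing down, gripper open.
Joint ranges: [-2.94, 2.94], [-0.97, 2.17], [0.19, 2.56], [-1.23, 4.37], [0.02, 3.11], [-2.88, 2.88]. Speed limits (rad/s): [2.39, 2.39, 3.01, 3.14, 3.14, 3.14].

### API

Orientations are given as a unit quaternion [w, x, y, z].
In Python, from rig import status, capture, camera_info, ticket gives the robot as it stands.
- The arm moves only by the shell command python3 -m crank 'ROWS' [FORCE]. ROWS is JSON, a list of rows, each a list of 7 numbers: the shift along the tool's x, y, z as a fraction of full scale, then the turn, a rotation vector about the tool's x, y, z as a fraction of full scale, then the closure, from 0 (fully open) to 1 (shut). A call has 1 to 12 rows; each row is the pose to reach, as a shift and turn from the pose commanded when the call began, along the tool's axes at that moment; what a row does not reach only later rows make up. Full scale, the value 1, is 0.1 m for a shift and 45 degrees for a turn. A row lasts 1/10 s, in which the tool goes at most 50 mm and 8.59 degrees, less where a joint would pass 70% of its speed; a pose out of reach is approached as far as the arm can. A call with a number of a shift or a turn outside -1 to 1 is refused whole. A call with a gripper value outside its range is refused whole. The fingers move at their own pace and stop on an object; FORCE is the grip in N (left out, the last holds). Time passes only in rows, so rows that repeat a pose let the fingers close. It gives the time, the measured TCP pose, the force, the opening and the grip force at its end, in the units of the state.
- status.sense(): the state, without advancing time (a new reading comes with each control period).
- capture(name): name is "side" or "top"; returns (picture, depth): 420x560x3 uint8, red, green, blue; 420x560 float32, mm along the optical axis (not along the pixel's ray), 0 where there is no reading.
- camera_info(name): a dict with "K" (3x3 intrinsics, pixels), "camera_from_world" (4x4, takes a point from world to camera coordinates). Camera axes: x right, y up, looking along -z (the intrinsics and any distortion apply to the point x, -y, -z); pixel columns grow to the right and rows downward; lengths in mm; the calibration is good to about 2 mm. A picture is of the moment at which its call begins. camera_info takes no time and is no camera call.
- ticket.finish_job(): hands the job in; it is judged then, once.
The state is a dict: "time_s": time; "joints": joint angles; "dq": joint speeds; "tau": joint torques, N m; "eef_pos": TCP position; "ee_rot": TCP orientation; "force": force on the tool from outside, world axes, zero at the start; "wrist_torque": the same for the moment, N m; "grip_width": opening from 0.0 (shut) to 1.0 (fully open); "grip_force": force on a finger pad.
Only numpy, scipy, OpenCV 4.12 (cv2) and the standard library are available. Lean on these libraries where they do the work, as an engineer would, in place of code of your own. Each camera call takes 0.05 s, during which the arm holds its last target. There are 200 camera calls.

## Working session

There is one attempt and no reset: what is moved stays moved. The work goes in short steps, Python scripts to look and compute and a shell command to move; the robot and the scene stay as the last step left them, time stands still between calls to the robot, and variables do not carry over. Pictures are saved under pics/ and viewed, at most 14 in all, crops included, and the job is handed in when it is done.

```bash
ls; mkdir -p pics; python3 - <<'E'
from rig import status,capture,camera_info
import cv2,numpy as np
s=status.sense();print(s)
for n in("top","side"):
    im,d=capture(n);np.savez(f"pics/{n}0.npz",im=im,d=d);cv2.imwrite(f"pics/{n}0.png",im[...,::-1])
    i=camera_info(n);print(n,i)
E
```

```text
pics
{'time_s': 0.0, 'joints': array([-1.33740786e+00,  3.13429633e-01,  1.49845827e+00, -3.02687128e-05,
        1.33102224e+00, -2.23413324e-01]), 'dq': array([ 4.90354543e-04, -2.01141881e-04, -2.05119673e-04,  3.15967326e-04,
        1.66497473e-04, -2.60445093e-05]), 'tau': array([ 1.16278465e-03, -4.12264359e+01, -2.59747678e+01, -1.13654767e-04,
        4.01874713e-03,  1.33593650e-05]), 'eef_pos': array([ 231.53603932, -471.13135188,  404.13738309]), 'ee_rot': array([-6.58660080e-04,  9.74028682e-01,  2.26423701e-01, -1.79843420e-05]), 'force': array([ 0.35396967, -1.16295483, -0.73271586]), 'wrist_torque': array([ 0.05374513, -0.09437479, -0.0073286 ]), 'grip_force': 0.0, 'grip_width': 0.9988554255801704}
top {'K': array([[447.26258786,   0.        , 279.15041315],
       [  0.        , 447.26258786, 207.20240372],
       [  0.        ,   0.        ,   1.        ]]), 'camera_from_world': array([[ 1.54466878e-02, -9.99860103e-01,  6.41664569e-03,
        -3.83590376e+01],
       [ 9.78182263e-01,  1.64408440e-02,  2.07096980e-01,
        -5.06674501e+02],
       [-2.07173503e-01,  3.07768661e-03,  9.78299375e-01,
        -1.08982774e+03],
       [ 0.00000000e+00,  0.00000000e+00,  0.00000000e+00,
         1.00000000e+00]])}
side {'K': array([[528.53357488,   0.        , 266.24209236],
       [  0.        , 528.53357488, 202.76233984],
       [  0.        ,   0.        ,   1.        ]]), 'camera_from_world': array([[ 9.63709938e-01, -2.66512722e-01,  1.53011066e-02,
        -4.75428548e+02],
       [ 1.69492974e-01,  6.55155547e-01,  7.36235927e-01,
        -8.07926369e+01],
       [-2.06240845e-01, -7.06924450e-01,  6.76551946e-01,
        -1.08190595e+03],
       [ 0.00000000e+00,  0.00000000e+00,  0.00000000e+00,
         1.00000000e+00]])}
```

View pics/top0.png

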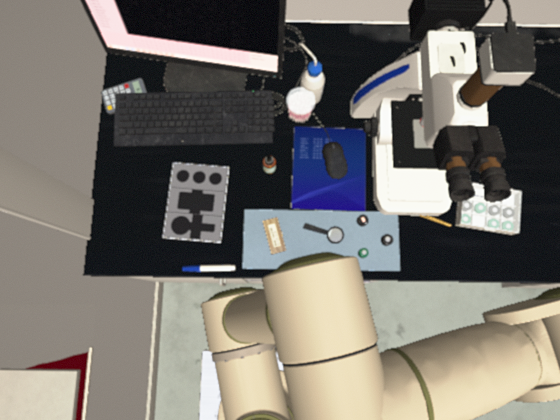

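View pics/side0.png

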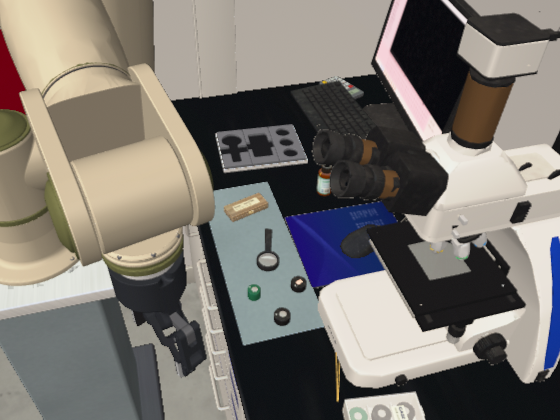

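Top view: the tray is at (195,202), the case at (273,236), the lens head at (335,235), the mounts at (362,220), (387,239) and green (364,252), the bottle at (268,165) and the pen at (208,268). The side view shows the same objects unoccluded. Next I'll zoom in on both.

```bash
cat > h.py <<'E'
import numpy as np,cv2
from rig import status,capture,camera_info
from scipy.spatial.transform import Rotation as R
def ray(n,uv):
    c=camera_info(n);K=c["K"];T=c["camera_from_world"]
    d=np.array([(uv[0]-K[0,2])/K[0,0],-(uv[1]-K[1,2])/K[1,1],-1.])
    return -T[:3,:3].T@T[:3,3],T[:3,:3].T@d
def plane(n,uv,z):
    o,d=ray(n,uv);return (o+d*(z-o[2])/d[2])[:3]
def tri(ut,us):
    o1,d1=ray("top",ut);o2,d2=ray("side",us)
    A=np.c_[d1,-d2];s=np.linalg.lstsq(A,o2-o1,rcond=None)[0]
    p,q=o1+s[0]*d1,o2+s[1]*d2
    return (p+q)/2,np.linalg.norm(p-q)
def load(n,k): z=np.load(f"pics/{n}{k}.npz");return z["im"],z["d"]
def snap(n,k):
    im,d=capture(n);np.savez(f"pics/{n}{k}.npz",im=im,d=d);return im,d
E
python3 - <<'E'
from h import *
t,_=load("top",0);s,_=load("side",0)
a=cv2.resize(t[155:280,160:410,::-1],None,fx=3.2,fy=3.2,interpolation=cv2.INTER_CUBIC)
b=cv2.resize(s[120:340,200:340,::-1],None,fx=2.7,fy=2.7,interpolation=cv2.INTER_CUBIC)
cv2.imwrite("pics/a.png",a);cv2.imwrite("pics/b.png",b)
E
```

```text
(no output)
```

View pics/a.png

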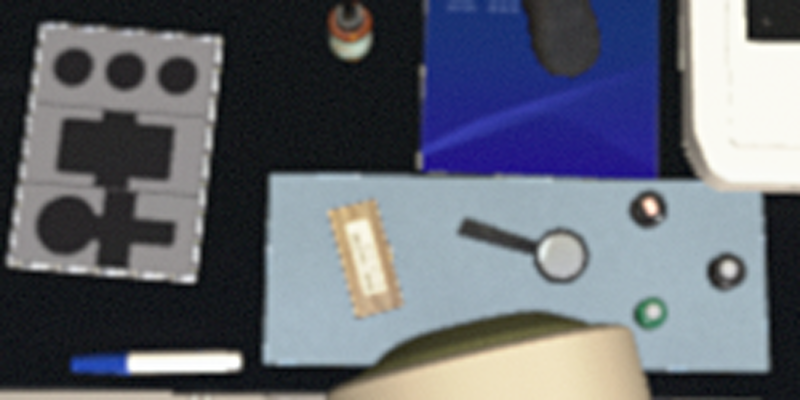

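View pics/b.png

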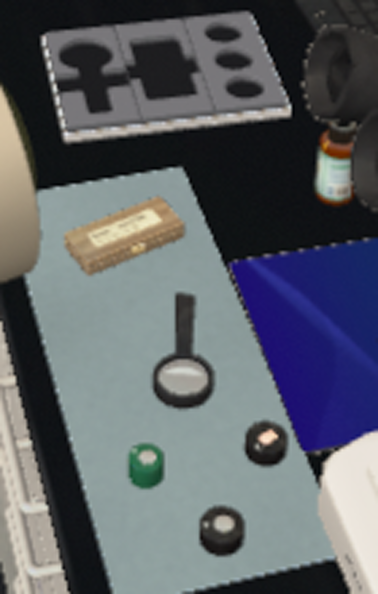

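Crops: in the tray, the wells inlay is farthest from the robot (well row at crop y≈70), the case pocket is in the middle, and the lens cut-out is nearest with its head towards +y. All five objects are clear on the mat, with the lens head pointing towards -y. Next: masks and triangulation.

```bash
cat > seg.py <<'E'
from h import *
F=4
def up(im): return cv2.resize(im,None,fx=F,fy=F,interpolation=cv2.INTER_CUBIC)
def dn(p): return (np.asarray(p,float)+.5)/F-.5
def blobs(im,seed,thr=26):
    """connected non-mat blobs; seed: mat pixel box median colour"""
    L=cv2.cvtColor(up(im),cv2.COLOR_RGB2LAB).astype(float)
    x,y=seed;r=L[y*F-8:y*F+8,x*F-8:x*F+8].reshape(-1,3)
    m=(np.linalg.norm(L-np.median(r,0),axis=2)>thr).astype(np.uint8)
    return m
def blob_at(m,uv,box):
    x0,y0,x1,y1=[b*F for b in box];w=np.zeros_like(m);w[y0:y1,x0:x1]=m[y0:y1,x0:x1]
    cs,_=cv2.findContours(w,cv2.RETR_EXTERNAL,cv2.CHAIN_APPROX_NONE)
    p=tuple(float(v*F) for v in uv)
    c=max([c for c in cs if cv2.contourArea(c)>150],key=lambda c:cv2.pointPolygonTest(c,p,True))
    M=cv2.moments(c);return dn([M["m10"]/M["m00"],M["m01"]/M["m00"]]),dn(c[:,0]),c
E
python3 - <<'E'
from seg import *
t,td=load("top",0);s,sd=load("side",0)
mt=blobs(t,(300,250));ms=blobs(s,(240,230))
B={"case":((273,236),(260,214,290,257),(246,207),(220,190,272,224)),
"small":((364,252.5),(353,244,372,259),(254,292),(243,281,264,304)),
"L1":((362.5,220),(353,211,372,229),(298,283),(287,273,310,296)),
"L2":((387,239.5),(377,230,396,250),(282,316),(270,304,294,329)),
"lens":((335,235),(300,219,347,247),(268,260),(252,224,284,275))}
for k,(a,ba,b,bb) in B.items():
    ca,pa,c1=blob_at(mt,a,ba);cb,pb,c2=blob_at(ms,b,bb)
    p,e=tri(ca,cb);zm=p[2]
    print(k,ca.round(1),cb.round(1),p.round(1),"gap",e.round(1))
    if k=="lens": zm=8
    for n,P in(("top",pa),("side",pb)):
        Q=np.array([plane(n,q,zm)[:2] for q in P],np.float32)
        r=cv2.minAreaRect(Q);print("  ",n,np.round(r[0],1),np.round(r[1],1),round(r[2],1))
        if k=="lens":
            u=R.from_euler('z',0)
            bp=cv2.boxPoints(r);l=[bp[1]-bp[0],bp[2]-bp[1]];u=max(l,key=np.linalg.norm);u=u/np.linalg.norm(u)
            if u[1]>0:u=-u
            v=np.array([u[1],-u[0]]);loc=np.c_[(Q-r[0])@v,(Q-r[0])@u]  # head toward +u
            H=Q[loc[:,1]>14];A=np.c_[2*H,np.ones(len(H))];x=np.linalg.lstsq(A,(H**2).sum(1),rcond=None)[0]
            hc=x[:2];rad=np.sqrt(x[2]+hc@hc)
            h=Q[(loc[:,1]<-5)&(loc[:,1]>-50)];hm=cv2.minAreaRect(h);d=hc-np.array(hm[0]);d/=np.linalg.norm(d)
            print("   head",hc.round(1),rad.round(1),"handle",np.round(hm[0],1),np.round(hm[1],1),"dir deg",np.degrees(np.arctan2(d[1],d[0])).round(1),"origin",(hc-32*d).round(1))
# tray : grey hull
for n,im,box in(("top",t,(155,155,238,250)),("side",s,(205,115,318,180))):
    L=cv2.cvtColor(up(im),cv2.COLOR_RGB2GRAY);w=np.zeros_like(L);x0,y0,x1,y1=[b*F for b in box]
    w[y0:y1,x0:x1]=(L[y0:y1,x0:x1]>65)*255
    w=cv2.morphologyEx(w,cv2.MORPH_OPEN,np.ones((5,5)))
    cs,_=cv2.findContours(w,cv2.RETR_EXTERNAL,cv2.CHAIN_APPROX_NONE);c=max(cs,key=cv2.contourArea)
    hl=cv2.convexHull(c);q=cv2.approxPolyN(hl,4) if hasattr(cv2,"approxPolyN") else None
    print(n,dn(q.reshape(-1,2)).round(1).tolist())
E
```

```text
case [273.8 235.1] [245.6 207.2] [441.6 -17.5  10.4] gap 0.2
   top [441.1 -18.2] [90.8 40.2] 16.2
   side [442.3 -16.9] [97.3 53.5] 16.1
small [362.6 252.5] [253.8 292.3] [ 399.8 -248.7   13.4] gap 1.2
   top [ 399.  -248.6] [25.2 29.5] 21.2
   side [ 400.4 -248.2] [38.8 24.7] 75.2
L1 [362.1 220. ] [298.1 283.9] [ 485.9 -249.7   11.7] gap 1.3
   top [ 485.4 -249.8] [30.9 34.6] 45.1
   side [ 486.7 -249.2] [42.2 31.1] 71.3
L2 [386.5 239.4] [281.8 316.3] [ 435.1 -312.1   12.1] gap 1.0
   top [ 434.9 -312. ] [31.1 35. ] 25.3
   side [ 435.7 -311.8] [41.3 30.8] 72.6
lens [327.4 232.3] [267.6 254.4] [ 451.9 -158.5    6.1] gap 0.5
   top [ 459.7 -149.8] [109.2  49.1] 62.9
   head [ 446.1 -177.4] 24.0 handle [ 462.  -119.8] [47.8 18.6] dir deg -105.5 origin [ 454.6 -146.5]
   side [ 455.9 -145.1] [119.2  46.6] 73.5
   head [ 446.6 -177.4] 24.7 handle [ 463.8 -118.8] [44.7 16.8] dir deg -106.4 origin [ 455.6 -146.7]
top [[230.1, 165.6], [221.4, 243.9], [160.6, 238.6], [171.4, 160.6]]
side [[309.4, 162.9], [222.9, 172.9], [213.6, 131.6], [292.9, 123.4]]
```

```bash
python3 - <<'E'
from seg import *
t,td=load("top",0);s,sd=load("side",0)
H={}
for n,im,box in(("top",t,(160,158,232,246)),("side",s,(212,120,312,176))):
    L=cv2.cvtColor(up(im),cv2.COLOR_RGB2GRAY);x0,y0,x1,y1=[b*F for b in box]
    print(n,"grey levels",[int(v) for v in np.percentile(L[y0:y1,x0:x1],[5,25,50,75,95])])
    w=np.zeros_like(L);w[y0:y1,x0:x1]=(L[y0:y1,x0:x1]<75)*255
    cs,_=cv2.findContours(w,cv2.RETR_LIST,cv2.CHAIN_APPROX_NONE)
    for c in cs:
        a=cv2.contourArea(c)/F/F
        if a<40 or a>1500: continue
        M=cv2.moments(c);uv=dn([M["m10"]/M["m00"],M["m01"]/M["m00"]])
        Q=np.array([plane(n,q,13)[:2] for q in dn(c[:,0])],np.float32);r=cv2.minAreaRect(Q)
        print(n,round(a),uv.round(1),"z13:",plane(n,uv,13)[:2].round(1),np.round(r[0],1),np.round(r[1],1),round(r[2],1))
print("holes wells tri")
E
```

```text
top grey levels [18, 33, 67, 146, 156]Traceback (most recent call last):
  File "<stdin>", line 13, in <module>
  File "h.py", line 9, in plane
    o,d=ray(n,uv);return (o+d*(z-o[2])/d[2])[:3]
        ~~~^^^^^^
  File "h.py", line 5, in ray
    c=camera_info(n);K=c["K"];T=c["camera_from_world"]
ValueError: time passes only in moves, steps and waits
```

```bash
sed -i 's/^def ray/import functools\ncamera_info=functools.lru_cache(camera_info)\ndef ray/' h.py
cat > tray.py <<'E'
from seg import *
def holes(n,im,box,thr):
    L=cv2.cvtColor(up(im),cv2.COLOR_RGB2GRAY);x0,y0,x1,y1=[b*F for b in box]
    w=np.zeros_like(L);w[y0:y1,x0:x1]=(L[y0:y1,x0:x1]<thr)*255
    cs,_=cv2.findContours(w,cv2.RETR_LIST,cv2.CHAIN_APPROX_NONE);o=[]
    for c in cs:
        a=cv2.contourArea(c)/F/F
        if 40<a<1500:
            M=cv2.moments(c);o.append((a,dn([M["m10"]/M["m00"],M["m01"]/M["m00"]]),dn(c[:,0])))
    return o
E
python3 - <<'E'
from tray import *
for n,box,thr in(("top",(160,158,232,246),90),("side",(212,120,312,176),70)):
    im,d=load(n,0)
    for a,uv,c in holes(n,im,box,thr):
        Q=np.array([plane(n,q,13)[:2] for q in c],np.float32);r=cv2.minAreaRect(Q)
        print(n,round(a),uv.round(1),"z13:",plane(n,uv,13)[:2].round(1),np.round(r[0],1),np.round(r[1],1),round(r[2],1))
E
```

```text
top 1271 [193.3 213. ] z13: [496.4 195.8] [495.6 195. ] [113.3 131.1] 88.3
top 108 [215.  178.2] z13: [592.4 142.9] [592.5 143.3] [32.  32.1] 2.4
top 108 [198.7 176.8] z13: [595.3 186.7] [595.3 187. ] [32.1 32.1] 2.9
top 107 [182.4 175.5] z13: [598.4 230.6] [598.5 230.9] [31.8 32.5] 73.2
side 65 [290.  152.5] z13: [593.2 143.5] [593.2 143.1] [26.1 33. ] 55.8
side 59 [285.8 142. ] z13: [595.9 187.5] [596.1 187.2] [25.5 32.7] 75.8
side 792 [247.3 146.2] z13: [498.1 194.4] [495.6 189.8] [107.8 132. ] 79.5
side 54 [281.9 132.1] z13: [599.  231.3] [599.1 231. ] [25.4 32.7] 56.6
```

```bash
python3 - <<'E'
from tray import *
ht=holes("top",load("top",0)[0],(160,158,232,246),90);hs=holes("side",load("side",0)[0],(212,120,312,176),70)
wt=sorted([h[1] for h in ht if h[0]<200],key=lambda u:u[1]);ws=sorted([h[1] for h in hs if h[0]<200],key=lambda u:u[1])
# both sorted: top rows small->left (+y); side rows small->far(+y)
P=[]
for a,b in zip(wt,ws): p,e=tri(a,b);P.append(p);print("well",p.round(1),e.round(2))
W=np.mean(P,0);d=P[0]-P[2];d=d[:2]/np.linalg.norm(d[:2]);print("angle y",np.degrees(np.arctan2(d[1],d[0])))
x=np.array([d[1],-d[0]])
for n,hh in(("top",ht),("side",hs)):
    c=[h for h in hh if h[0]>500][0][2]
    Q=np.array([plane(n,q,W[2])[:2] for q in c]);loc=np.c_[(Q-W[:2])@x,(Q-W[:2])@d]
    # case long edges: at |x+67|<18 near y=+-48 ; lens slot/pocket
    m=abs(loc[:,0]+67)<18
    print(n,"case y ends",np.median(loc[m&(loc[:,1]>30),1]).round(1),np.median(loc[m&(loc[:,1]<-30),1]).round(1))
    m=(abs(abs(loc[:,1])-32)<10)
    print("  case x ends",np.median(loc[m&(abs(loc[:,0]+43)<10),0]).round(1),np.median(loc[m&(abs(loc[:,0]+91)<8)&(loc[:,1]<0),0]).round(1))
    m=(loc[:,1]<-28)&(loc[:,1]>-50)
    print("  slot x",np.median(loc[m&(abs(loc[:,0]+123)<6),0]).round(1),np.median(loc[m&(abs(loc[:,0]+145)<6),0]).round(1))
    m=(abs(loc[:,0]+134)<7)&(loc[:,1]<-50);print("  slot end",np.median(loc[m,1]).round(1))
    Hh=loc[(abs(loc[:,0]+134)<28)&(loc[:,1]>15)];A=np.c_[2*Hh,np.ones(len(Hh))];v=np.linalg.lstsq(A,(Hh**2).sum(1),rcond=None)[0];print("  head",v[:2].round(1),np.sqrt(v[2]+v[:2]@v[:2]).round(1))
E
```

```text
well [598.5 230.5  13.6] 0.48
well [595.3 186.5  13.7] 0.42
well [592.6 142.8  13.5] 0.7
angle y 86.19448492237746
top case y ends 46.8 -46.3
  case x ends -44.6 -89.9
  slot x -124.5 -143.9
  slot end -55.9
  head [-134.1   32.6] 24.2
side case y ends 43.4 -43.4
  case x ends -43.5 -89.1
  slot x -123.0 -143.1
  slot end -53.5
  head [-133.4   31.6] 22.6
```

Measurements agree: objects have about +1.5 mm z bias, wells are 44.0 mm apart, and the tray's local y is at 86.2°. Next I'll write a planning helper and approach the lens.

```bash
cat > go.py <<'E'
import sys
from h import *
def need(x,y,z,phi):
    s=status.sense();p=np.array(s["eef_pos"]);q=np.array(s["ee_rot"]);M=R.from_quat(q[[1,2,3,0]]).as_matrix()
    f=np.radians(phi);Y=np.array([np.cos(f),np.sin(f),0]);Z=np.array([0,0,-1.]);T=np.c_[np.cross(Y,Z),Y,Z]
    d=M.T@(np.array([x,y,z])-p)/100;r=R.from_matrix(M.T@T).as_rotvec()/np.radians(45)
    print("t%.1f"%s["time_s"],"pos",p.round(1),"phi %.1f"%np.degrees(np.arctan2(M[1,1],M[0,1])),"grip %.3f %.1f"%(s["grip_width"],s["grip_force"]),"F",np.round(s["force"],1),"q6 %.2f"%s["joints"][5],"NEED",d.round(3),r.round(3))
if __name__=="__main__":need(*map(float,sys.argv[1:5]))
E
c="python3 -m crank"
$c '[[0.89,-0.99,0,0,0,0,0],[0.89,-0.99,0,0,0,0,0],[0.89,-0.99,0,0,0,0,0],[0.89,-0.99,0,0,0,0,0]]'
$c '[[0.98,-0.86,0,0,0,0,0],[0.98,-0.86,0,0,0,0,0],[0.98,-0.86,0,0,0,0,0],[0.98,-0.86,0,0,0,0,0]]'
$c '[[0.89,-0.45,0,0,0,-1,0.5],[0.89,-0.45,0,0,0,-1,0.5],[0.89,-0.45,0,0,0,-1,0.5],[0.89,-0.45,0,0,0,-1,0.5],[0.89,-0.45,0,0,0,-1,0.5],[0.89,-0.45,0,0,0,-1,0.5],[0.89,-0.45,0,0,0,-1,0.5]]'
python3 go.py 457.6 -137.9 260 -16
```

```text
time_s: 0.5
eef_pos: [268.5, -340.1, 404.8]
ee_rot: [-0.0, 0.974, 0.228, 0.0]
force: [0.7, -0.9, -0.6]
grip_width: 0.997
grip_force: 0.0
time_s: 0.9
eef_pos: [318.5, -220.7, 404.8]
ee_rot: [-0.0, 0.974, 0.228, 0.0]
force: [-0.0, 0.2, -0.4]
grip_width: 0.999
grip_force: 0.0
time_s: 1.6
eef_pos: [378.0, -144.1, 404.5]
ee_rot: [-0.0, 0.813, 0.582, -0.0]
force: [0.1, 0.6, -0.7]
grip_width: 0.503
grip_force: 0.0
t1.6 pos [ 378.  -144.1  404.5] phi -18.9 grip 0.503 0.0 F [ 0.1  0.6 -0.7] q6 -0.33 NEED [0.316 0.734 1.445] [-0.     0.    -0.064]
```

```bash
c="python3 -m crank"
$c '[[0.32,0.73,0.9,0,0,-0.064,0.5],[0.32,0.73,0.9,0,0,-0.064,0.5],[0.32,0.73,0.9,0,0,-0.064,0.5],[0.32,0.73,0.9,0,0,-0.064,0.5],[0.32,0.73,0.9,0,0,-0.064,0.5]]'
$c '[[0,0,0.55,0,0,0,0.5],[0,0,0.55,0,0,0,0.5],[0,0,0.55,0,0,0,0.5]]'
python3 -c "
from h import *
snap('side',1)"
$c '[[0,0,0,0,0,0,0.8],[0,0,0,0,0,0,0.8],[0,0,0,0,0,0,0.8],[0,0,0,0,0,0,0.8]]'
python3 - <<'E'
from h import *
snap('side',2);s,_=load('side',1);u,_=load('side',2)
a=np.hstack([cv2.resize(v[90:290,180:340,::-1],None,fx=2.5,fy=2.5,interpolation=cv2.INTER_CUBIC) for v in(s,u)])
cv2.imwrite('pics/tips.png',a)
E
python3 go.py 457.6 -137.9 182 -16
```

```text
time_s: 2.1
eef_pos: [457.1, -136.9, 314.9]
ee_rot: [-0.0, 0.799, 0.602, -0.0]
force: [0.4, 0.7, 0.6]
grip_width: 0.5
grip_force: 0.0
time_s: 2.4
eef_pos: [456.9, -136.7, 260.5]
ee_rot: [-0.0, 0.799, 0.602, -0.0]
force: [-0.2, 0.4, 0.3]
grip_width: 0.498
grip_force: 0.0
time_s: 2.85
eef_pos: [457.3, -136.3, 260.2]
ee_rot: [0.0, 0.798, 0.602, 0.0]
force: [0.0, 0.8, -0.1]
grip_width: 0.199
grip_force: 0.0
t2.9 pos [ 457.3 -136.3  260. ] phi -15.9 grip 0.200 0.0 F [ 0.3  0.6 -0.2] q6 -0.26 NEED [-0.014  0.007  0.78 ] [0.001 0.    0.001]
```

View pics/tips.png

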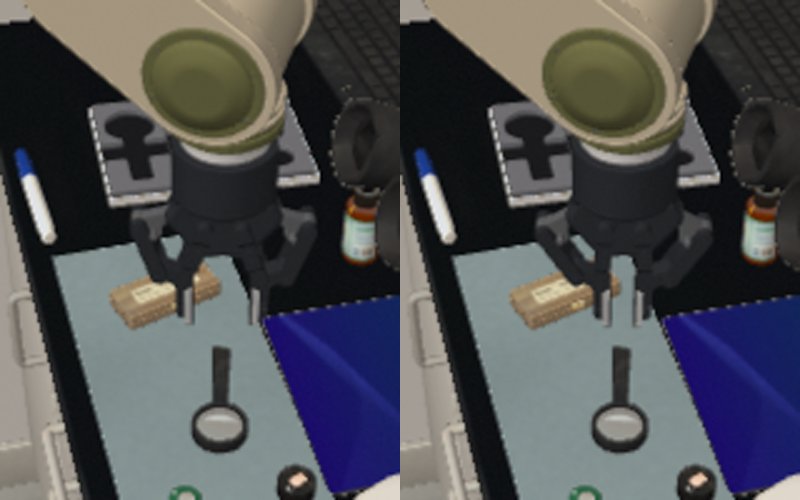

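Tips show at side pixels of about (256,219)/(282,219) at 0.5 closure and (262,220)/(275,220) at 0.8. The lens handle is below and between them.

```bash
python3 - <<'E'
from h import *
s=status.sense();p=np.array(s["eef_pos"]);th=np.radians(74);X=np.array([np.cos(th),np.sin(th),0])
for v in(218.8,220):
  for off in(-11,0):
    o,d=ray("side",(268.8,v));b=p+off*X
    # closest pt on ray to vertical line through b
    A=np.c_[d,[0,0,-1]];k=np.linalg.lstsq(A,b-o,rcond=None)[0];q=o+k[0]*d
    print(v,off,"tip z",q[2].round(1),"ahead",(p[2]-q[2]).round(1),"lat",(q-b)[:2].round(1))
E
```

```text
218.8 -11 tip z 94.4 ahead 165.6 lat [ 1.9 -0.6]
218.8 0 tip z 83.7 ahead 176.4 lat [ 2.  -0.6]
220 -11 tip z 91.2 ahead 168.8 lat [ 1.9 -0.6]
220 0 tip z 80.4 ahead 179.6 lat [ 2.1 -0.6]
```

```bash
c="python3 -m crank"
$c '[[-0.02,0,0.5,0,0,0,0.4],[-0.02,0,0.85,0,0,0,0.4],[-0.02,0,0.85,0,0,0,0.4],[-0.02,0,0.85,0,0,0,0.4]]' 25
$c '[[0,0,0,0,0,0,1],[0,0,0,0,0,0,1],[0,0,0,0,0,0,1],[0,0,0,0,0,0,1],[0,0,0,0,0,0,1]]' 25
python3 go.py 457 -138 175 -16
$c '[[0,0,-0.3,0,0,0,1],[0,0,-0.3,0,0,0,1],[0,0,-0.3,0,0,0,1]]'
python3 go.py 457 -138 176 74
```

```text
time_s: 3.3
eef_pos: [456.8, -138.3, 174.5]
ee_rot: [-0.0, 0.798, 0.602, -0.0]
force: [-0.3, 0.2, -0.5]
grip_width: 0.599
grip_force: 0.0
time_s: 3.8
eef_pos: [456.9, -138.4, 175.8]
ee_rot: [0.001, 0.798, 0.602, 0.0]
force: [-1.1, 0.7, 10.8]
grip_width: 0.172
grip_force: 29.9
t3.8 pos [ 456.9 -138.4  175.8] phi -15.9 grip 0.172 29.9 F [-1.1  0.7 10.8] q6 -0.26 NEED [ 0.004 -0.     0.008] [0.002 0.001 0.001]
time_s: 4.1
eef_pos: [456.6, -138.2, 204.9]
ee_rot: [0.0, 0.798, 0.602, 0.0]
force: [-0.1, -0.0, -0.2]
grip_width: 0.174
grip_force: 25.8
t4.1 pos [ 456.6 -138.2  204.9] phi -15.9 grip 0.174 25.8 F [-0.1 -0.  -0.2] q6 -0.26 NEED [0.003 0.003 0.289] [ 1.000e-03  1.000e-03 -1.999e+00]
```

```bash
c="python3 -m crank"
$c '[[-0.1,-0.36,0,0,0,-1,1],[-0.1,-0.36,0,0,0,-1,1],[-0.1,-0.36,0,0,0,-1,1],[-0.1,-0.36,0,0,0,-1,1],[-0.1,-0.36,0,0,0,-1,1],[-0.1,-0.36,0,0,0,-1,1]]'
$c '[[0,0,0,0,0,-1,1],[0,0,0,0,0,-1,1],[0,0,0,0,0,-1,1],[0,0,0,0,0,-1,1],[0,0,0.15,0,0,-1,1],[0,0,0.25,0,0,-1,1],[0,0,0.28,0,0,-1,1],[0,0,0.28,0,0,-1,1]]'
python3 go.py 420 -138 176 74
python3 - <<'E'
from h import *
s,_=snap('side',3)
cv2.imwrite('pics/l3.png',cv2.resize(s[150:300,190:340,::-1],None,fx=3,fy=3,interpolation=cv2.INTER_CUBIC))
E
```

```text
time_s: 4.7
eef_pos: [419.0, -137.8, 203.9]
ee_rot: [-0.001, 0.505, 0.863, 0.0]
force: [-0.2, -0.5, 0.4]
grip_width: 0.174
grip_force: 25.8
time_s: 5.5
eef_pos: [419.1, -137.8, 176.2]
ee_rot: [-0.001, 0.139, 0.99, 0.0]
force: [-0.6, -0.2, -0.2]
grip_width: 0.175
grip_force: 25.8
t5.5 pos [ 419.1 -137.8  176.2] phi 74.0 grip 0.175 25.8 F [-0.6 -0.2 -0.2] q6 -1.88 NEED [-0.009  0.     0.002] [ 0.001 -0.002 -0.   ]
```

View pics/l3.png

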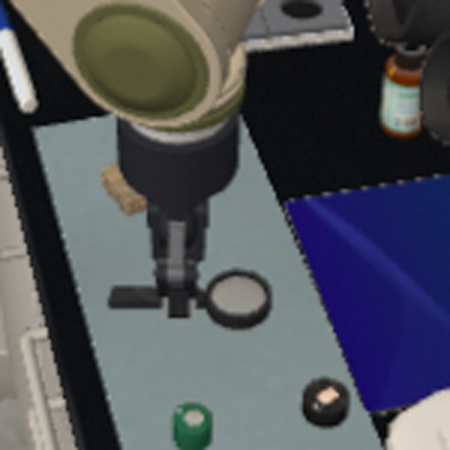

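Lens lies flat, gripped across the handle, head towards +x. Release and re-grip it half a turn round.

```bash
c="python3 -m crank"
$c '[[0,0,0,0,0,0,0.5],[0,0,0,0,0,0,0.5],[0,0,0,0,0,0,0.4],[0,0,-0.4,0,0,0,0.4],[0,0,-0.4,0,0,0.5,0.4],[0,0,-0.4,0,0,1,0.4],[0,0,-0.4,0,0,1,0.4],[0,0,-0.4,0,0,1,0.4],[0,0,-0.4,0,0,1,0.4],[0,0,-0.4,0,0,1,0.4]]'
for i in 1; do
$c '[[0,0,0,0,0,1,0.4],[0,0,0,0,0,1,0.4],[0,0,0,0,0,1,0.4],[0,0,0,0,0,1,0.4],[0,0,0,0,0,1,0.4],[0,0,0,0,0,1,0.4]]'
$c '[[0,0,0,0,0,1,0.4],[0,0,0,0,0,1,0.4],[0,0,0,0,0,1,0.4],[0,0,0,0,0,1,0.4],[0,0,0,0,0,1,0.4],[0,0,0,0,0,1,0.4]]'
$c '[[0,0,0,0,0,1,0.4],[0,0,0,0,0,1,0.4],[0,0,0,0,0,1,0.4],[0,0,0,0,0,1,0.4],[0,0,0,0,0,1,0.4],[0,0,0,0,0,1,0.4]]'
done >/dev/null
python3 - <<'E'
from h import *
snap('side',4);snap('top',4)
E
python3 go.py 419 -137.8 177 -106
```

```text
time_s: 6.55
eef_pos: [419.3, -137.9, 216.7]
ee_rot: [0.0, 0.509, 0.861, 0.0]
force: [-0.1, -0.3, -2.0]
grip_width: 0.601
grip_force: 0.0
t8.4 pos [ 419.3 -137.9  216.7] phi -106.0 grip 0.600 0.0 F [ 0.2 -0.7 -0.5] q6 1.26 NEED [-0.003 -0.001  0.397] [ 0.    -0.     0.001]
```

```bash
c="python3 -m crank"
$c '[[0,0,0.39,0,0,0,0.4],[0,0,0.39,0,0,0,0.4],[0,0,0.39,0,0,0,1],[0,0,0.39,0,0,0,1],[0,0,0.39,0,0,0,1],[0,0,0.39,0,0,0,1],[0,0,0.39,0,0,0,1]]' 25
python3 - <<'E'
from seg import *
s,_=load('side',4)
g=up(s);L=cv2.cvtColor(g,cv2.COLOR_RGB2GRAY)
# head of lens near px (190+240/3,150+298/3)=(270,249)
m=(L<70).astype(np.uint8)
w=np.zeros_like(m);w[236*F:262*F,255*F:284*F]=m[236*F:262*F,255*F:284*F]
cs,_=cv2.findContours(w,cv2.RETR_LIST,cv2.CHAIN_APPROX_NONE)
for c in cs:
    if cv2.contourArea(c)<150*F: continue
    Q=np.array([plane("side",q,9)[:2] for q in dn(c[:,0])]);Q=Q[Q[:,0]>440]
    A=np.c_[2*Q,np.ones(len(Q))];v=np.linalg.lstsq(A,(Q**2).sum(1),rcond=None)[0];print(len(Q),v[:2].round(1),np.sqrt(v[2]+v[:2]@v[:2]).round(1))
d=np.radians(-16);print("expect",419.2+41*np.cos(d),-137.8+41*np.sin(d))
E
python3 go.py 460.7 187 260 -4
```

```text
time_s: 9.15
eef_pos: [419.6, -138.1, 178.7]
ee_rot: [0.0, 0.99, -0.139, 0.001]
force: [-1.4, 0.6, 8.4]
grip_width: 0.172
grip_force: 29.1
173 [ 458.8 -145.9] 18.8
191 [ 456.5 -148.9] 25.1
expect 458.6117295334711 -149.10113158849697
t9.2 pos [ 419.6 -138.1  178.7] phi -105.9 grip 0.172 29.1 F [-1.4  0.6  8.4] q6 1.26 NEED [-0.496 -3.239 -0.816] [ 3.000e-03 -1.000e-03 -2.265e+00]
```

```bash
c="python3 -m crank"
$c '[[0,0,-0.3,0,0,0,1],[0,0,-0.8,0,0,0,1],[-0.18,-0.96,-0.8,0,0,-1,1],[-0.18,-0.96,-0.8,0,0,-1,1],[-0.18,-0.96,-0.8,0,0,-1,1],[-0.18,-0.96,-0.8,0,0,-1,1],[-0.18,-0.96,-0.8,0,0,-1,1],[-0.18,-0.96,-0.8,0,0,-1,1]]'
$c '[[0.57,-0.83,0,0,0,-1,1],[0.57,-0.83,0,0,0,-1,1],[0.57,-0.83,0,0,0,-1,1],[0.57,-0.83,0,0,0,-1,1],[0.57,-0.83,0,0,0,-1,1],[0.57,-0.83,0,0,0,-1,1]]'
python3 go.py 459.7 187 220 -3.8
```

```text
time_s: 9.95
eef_pos: [428.3, -40.5, 258.0]
ee_rot: [0.0, 0.967, 0.253, 0.0]
force: [0.4, -0.2, -0.9]
grip_width: 0.171
grip_force: 28.2
time_s: 10.55
eef_pos: [437.8, 59.7, 258.0]
ee_rot: [0.0, 0.797, 0.604, 0.0]
force: [-0.2, -0.0, -0.2]
grip_width: 0.169
grip_force: 28.2
t10.6 pos [437.8  59.7 258. ] phi -15.6 grip 0.169 28.2 F [-0.2 -0.  -0.2] q6 0.14 NEED [ 1.284 -0.133  0.38 ] [ 0.    -0.    -0.263]
```

```bash
c="python3 -m crank"
$c '[[1,-0.1,0,0,0,0,1],[1,-0.1,0,0,0,0,1],[1,-0.1,0,0,0,0,1],[1,-0.1,0,0,0,0,1]]' >/dev/null
$c '[[0.28,-0.03,0.2,0,0,-0.263,1],[0.28,-0.03,0.4,0,0,-0.263,1],[0.28,-0.03,0.4,0,0,-0.263,1],[0.28,-0.03,0.4,0,0,-0.263,1],[0.28,-0.03,0.4,0,0,-0.263,1],[0.28,-0.03,0.4,0,0,-0.263,1]]'
python3 go.py 459.7 187 183 -3.8
python3 - <<'E'
from h import *
s,_=snap('side',5);t,_=snap('top',5)
f=lambda v:cv2.resize(v,(400,360),interpolation=cv2.INTER_CUBIC)
cv2.imwrite('pics/l5.png',np.hstack([f(s[100:190,210:310,::-1]),f(t[155:255,150:261,::-1])]))
E
```

```text
time_s: 11.55
eef_pos: [460.8, 185.7, 218.7]
ee_rot: [0.0, 0.733, 0.681, 0.001]
force: [0.2, -0.3, -0.1]
grip_width: 0.176
grip_force: 28.2
t11.6 pos [460.8 185.7 218.7] phi -4.2 grip 0.176 28.2 F [ 0.2 -0.3 -0.1] q6 0.22 NEED [ 0.012 -0.013  0.357] [ 0.002 -0.    -0.009]
```

View pics/l5.png

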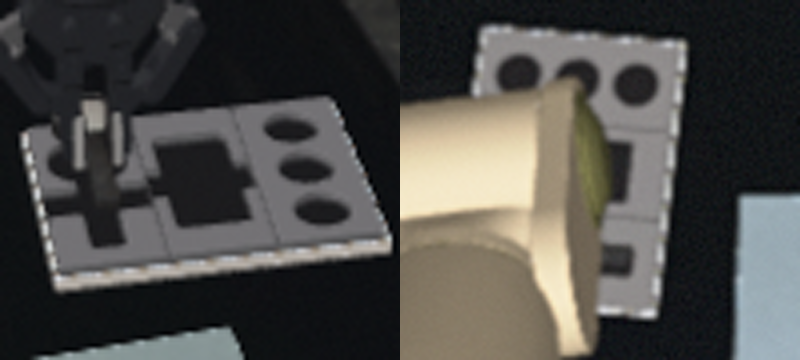

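```bash
python3 - <<'E'
from h import *
s=status.sense();p=np.array(s["eef_pos"]);th=np.radians(86);X=np.array([np.cos(th),np.sin(th),0])
im,_=load("side",5)
g=cv2.cvtColor(im,cv2.COLOR_RGB2GRAY)
print(g[124:146:2,226:246])
b=p-11*X;b[2]-=174
c=camera_info("side");q=c["camera_from_world"]@np.r_[b,1];K=c["K"];print("expected mid tip px",K[0,2]+K[0,0]*q[0]/-q[2],K[1,2]-K[1,1]*q[1]/-q[2])
E
```

```text
[[ 35  36  35  36  37  40  39  40  45  40  36  33  38  34  35  35  34  34
   35  35]
 [ 35  35  34  43  92 143 142 143 142 126  72  37  36  35  36  36  35  33
   26  19]
 [ 36  36  35  36  76 138 153 151 150 137  79  45  87 115  59  35  32  21
   15  21]
 [ 35  41  84 134 127 104 157 155 155 141  81  53 104 127  77  35  58 101
  115 115]
 [ 35  44  90 139 123  73 116 104 102  84  43  50 102 132  99  36  54  95
  115 115]
 [ 35  47  94 139 123  52  41  41  37  33  29  50 102 132 102  38  45  74
  108 115]
 [ 36  37  79 138 124  57  43  42  40  39  28  39  89 132 100  36  56  87
   93 116]
 [ 35  35  78 137 124  56  49  46  45  45  41  38  88 132 102  60  81 105
   97 109]
 [ 30  37  84 138 126  73  49  49  50  48  46  44  86 128  95  66 110 114
  110 103]
 [ 28  28  45  74  64  43  41  50  50  51  51  48  31  30  49  93 114 114
  113 105]
 [ 41  28  27  27  27  28  36  52  57  59  53  46  55  90 111 114 115 115
  114 103]]
expected mid tip px 233.73720155197842 142.68331159329085
```

```bash
c="python3 -m crank"
$c '[[0.005,0,0.15,0,0,-0.009,1],[0.005,0,0.25,0,0,-0.009,1],[0.005,0,0.29,0,0,-0.009,1],[0.005,0,0.32,0,0,-0.009,1],[0.005,0,0.34,0,0,-0.009,1],[0.005,0,0.355,0,0,-0.009,1],[0.005,0,0.355,0,0,-0.009,1]]'
python3 go.py 460.6 186.3 183 -3.8
python3 - <<'E'
from h import *
s,_=snap('side',6)
cv2.imwrite('pics/l6.png',cv2.resize(s[110:190,205:305,::-1],None,fx=5,fy=5,interpolation=cv2.INTER_CUBIC))
E
```

```text
time_s: 12.35
eef_pos: [461.1, 187.6, 183.8]
ee_rot: [0.0, 0.73, 0.683, 0.002]
force: [-0.7, 11.0, 8.8]
grip_width: 0.173
grip_force: 32.3
t12.3 pos [461.1 187.6 183.8] phi -3.8 grip 0.173 32.3 F [-0.7 11.   8.8] q6 0.21 NEED [-0.013 -0.004  0.008] [ 0.005 -0.004  0.001]
```

View pics/l6.png

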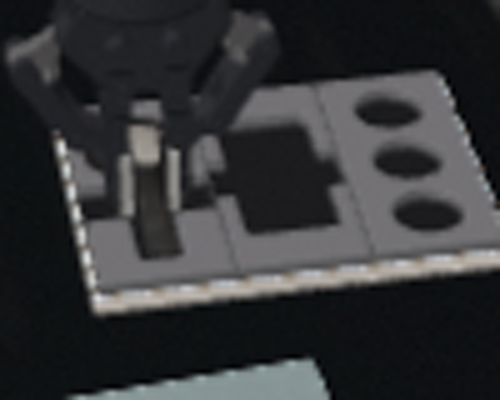

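Handle lies over the slot, but there is an 11 N push along +y: the handle's end touches the slot end. Lift slightly, shift 3 mm in +y and lower again.

```bash
c="python3 -m crank"
$c '[[0,0,-0.1,0,0,0,1],[0.02,0,-0.1,0,0,0,1],[0.02,0,-0.1,0,0,0,1],[0.02,0,-0.05,0,0,0,1],[0.02,0,-0.02,0,0,0,1],[0.02,0,0,0,0,0,1],[0.02,0,0,0,0,0,1]]'
python3 go.py 460.6 189.3 183 -3.8
```

```text
time_s: 13.1
eef_pos: [461.1, 188.7, 182.4]
ee_rot: [0.0, 0.73, 0.684, 0.0]
force: [-0.9, 1.0, 5.3]
grip_width: 0.17
grip_force: 31.8
t13.1 pos [461.1 188.7 182.4] phi -3.7 grip 0.170 31.8 F [-0.9  1.   5.3] q6 0.22 NEED [ 0.006 -0.005 -0.006] [ 0.001 -0.001  0.002]
```

```bash
c="python3 -m crank"
$c '[[0,0,0,0,0,0,0.6],[0,0,0,0,0,0,0.6],[0,0,0,0,0,0,0.6],[0,0,-0.3,0,0,0,0.6],[0,0,-0.8,0,0,0,0.5],[0,0,-1,0,0,0,0.4],[0,0,-1,0,0,0,0.4]]'
$c '[[0,1,0,0,0,0,0.4],[0,1,0,0,0,0,0.4],[0,1,0,0,0,0,0.4]]' >/dev/null
$c '[[-1,-0.9,0,0,0,0,0.4],[-1,-0.9,0,0,0,0,0.4],[-1,-0.9,0,0,0,0,0.4],[-1,-0.9,0,0,0,0,0.4]]' >/dev/null
python3 - <<'E'
from h import *
s,sd=snap('side',7);t,_=snap('top',7)
f=lambda v:cv2.resize(v,(400,360),interpolation=cv2.INTER_CUBIC)
cv2.imwrite('pics/l7.png',np.hstack([f(s[110:182,207:287,::-1]),f(t[155:255,150:261,::-1])]))
E
python3 go.py 441 -17.5 260 16.2
```

```text
time_s: 13.8
eef_pos: [461.2, 188.8, 284.8]
ee_rot: [0.002, 0.73, 0.684, 0.002]
force: [-0.1, -0.1, -0.8]
grip_width: 0.602
grip_force: 0.0
t14.6 pos [463.9  88.1 281.6] phi -3.8 grip 0.603 0.0 F [0.9 0.7 1.2] q6 0.00 NEED [-1.068 -0.159  0.216] [-0.001 -0.    -0.444]
```

View pics/l7.png

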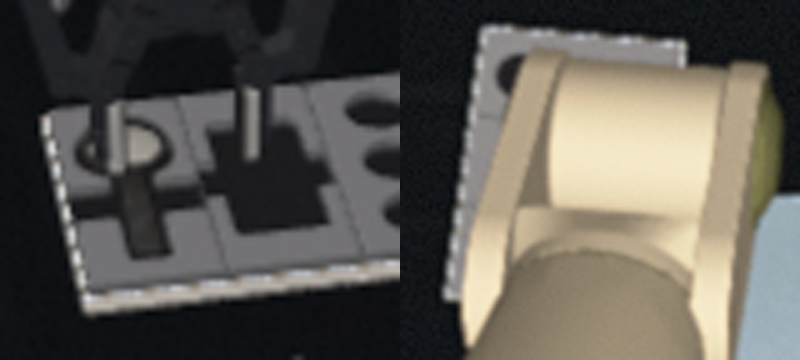

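Lens sits centred in the cut-out, with the head ring at crop (125,150) and the handle in the slot. Now the case.

```bash
c="python3 -m crank"
$c '[[-0.98,-0.16,0.2,0,0,0.78,0],[-0.98,-0.16,0.2,0,0,0.78,0],[-0.98,-0.16,0.2,0,0,0.78,0],[-0.98,-0.16,0.2,0,0,0.78,0],[-0.98,-0.16,0.2,0,0,0.78,0],[-0.98,-0.16,0.2,0,0,0.78,0]]' >/dev/null
$c '[[0,0,0,0,0,0.78,0],[0,0,0,0,0,0.78,0],[0,0,0,0,0,0.78,0],[0,0,0,0,0,0.78,0],[0,0,0,0,0,0.78,0]]' >/dev/null
python3 go.py 440.5 -17.2 179.5 -73.8
```

```text
t15.7 pos [442.2  -8.  262.1] phi -73.8 grip 1.001 0.0 F [ 0.4 -0.6 -0.6] q6 1.00 NEED [-0.041  0.083  0.826] [-0.  0.  0.]
```

```bash
c="python3 -m crank"
$c '[[-0.04,0.08,0.4,0,0,0,0],[-0.04,0.08,0.8,0,0,0,0],[-0.04,0.08,0.825,0,0,0,0],[-0.04,0.08,0.825,0,0,0,0]]' 30
$c '[[0,0,0,0,0,0,0.7],[0,0,0,0,0,0,0.7],[0,0,0,0,0,0,0.7],[0,0,0,0,0,0,0.7],[0,0,0,0,0,0,0.7],[0,0,0,0,0,0,0.7]]' 30
python3 go.py 440.5 -17.2 179.5 -73.8
$c '[[0,0,-0.4,0,0,0,0.7],[0,0,-0.8,0,0,0,0.7],[0,0,-0.8,0,0,0,0.7],[0,0,-0.8,0,0,0,0.7]]' 
python3 go.py 528 191 240 -3.8
python3 - <<'E'
from h import *
s,sd=snap('side',8)
cv2.imwrite('pics/l8.png',cv2.resize(s[110:240,200:330,::-1],None,fx=3,fy=3,interpolation=cv2.INTER_CUBIC))
E
```

```text
time_s: 16.1
eef_pos: [440.6, -17.1, 180.0]
ee_rot: [-0.0, 0.99, 0.142, -0.001]
force: [1.0, -0.6, 0.9]
grip_width: 0.998
grip_force: 0.0
time_s: 16.7
eef_pos: [440.6, -17.3, 180.8]
ee_rot: [0.0, 0.99, 0.14, 0.001]
force: [-1.2, 0.9, 8.5]
grip_width: 0.461
grip_force: 29.7
t16.7 pos [440.6 -17.3 180.8] phi -73.9 grip 0.461 29.7 F [-1.2  0.9  8.5] q6 0.98 NEED [-0.001 -0.002  0.013] [ 0.001 -0.002 -0.002]
time_s: 17.1
eef_pos: [440.2, -17.3, 260.3]
ee_rot: [0.0, 0.99, 0.14, 0.001]
force: [0.2, -0.2, -0.9]
grip_width: 0.455
grip_force: 31.8
t17.1 pos [440.2 -17.3 260.3] phi -73.9 grip 0.455 31.8 F [ 0.2 -0.2 -0.9] q6 0.98 NEED [ 1.421 -1.758  0.204] [ 2.000e-03 -1.000e-03 -1.558e+00]
```

View pics/l8.png

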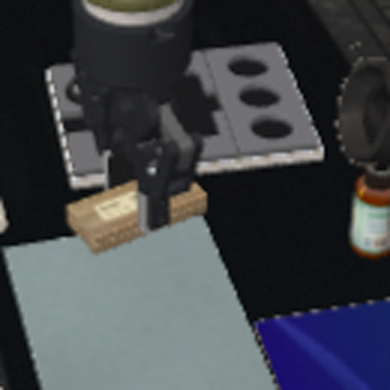

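```bash
c="python3 -m crank"
$c '[[0.71,-0.88,0,0,0,-0.78,0.7],[0.71,-0.88,0,0,0,-0.78,0.7],[0.71,-0.88,0,0,0,-0.78,0.7],[0.71,-0.88,0,0,0,-0.78,0.7],[0.71,-0.88,0,0,0,-0.78,0.7],[0.71,-0.88,0,0,0,-0.78,0.7]]' >/dev/null
python3 go.py 528 191.5 240 -3.8
```

```text
t17.8 pos [483.9  86.7 258.8] phi -39.0 grip 0.456 31.8 F [ 0.1 -0.6 -0.4] q6 0.62 NEED [ 1.092 -0.317  0.187] [-0.002  0.001 -0.783]
```

```bash
c="python3 -m crank"
$c '[[1,-0.3,0,0,0,-0.78,0.7],[1,-0.3,0,0,0,-0.78,0.7],[1,-0.3,0,0,0,-0.78,0.7],[1,-0.3,0,0,0,-0.78,0.7],[1,-0.3,0,0,0,-0.78,0.7],[1,-0.3,0,0,0,-0.78,0.7]]' >/dev/null
$c '[[0.09,-0.06,0.4,0,0,0,0.7],[0.09,-0.06,0.5,0,0,0,0.7],[0.09,-0.06,0.5,0,0,0,0.7],[0.09,-0.06,0.5,0,0,0,0.7]]'
python3 go.py 528 191.5 184 -3.8
python3 - <<'E'
from h import *
s,sd=snap('side',9)
cv2.imwrite('pics/l9.png',cv2.resize(s[100:190,205:315,::-1],None,fx=5,fy=5,interpolation=cv2.INTER_CUBIC))
E
```

```text
time_s: 18.75
eef_pos: [518.6, 192.6, 210.7]
ee_rot: [0.0, 0.73, 0.683, 0.0]
force: [0.9, 0.4, 0.5]
grip_width: 0.457
grip_force: 31.8
t18.8 pos [518.6 192.6 210.7] phi -3.8 grip 0.457 31.8 F [0.9 0.4 0.5] q6 0.21 NEED [-0.005  0.094  0.267] [ 0.001 -0.    -0.   ]
```

View pics/l9.png

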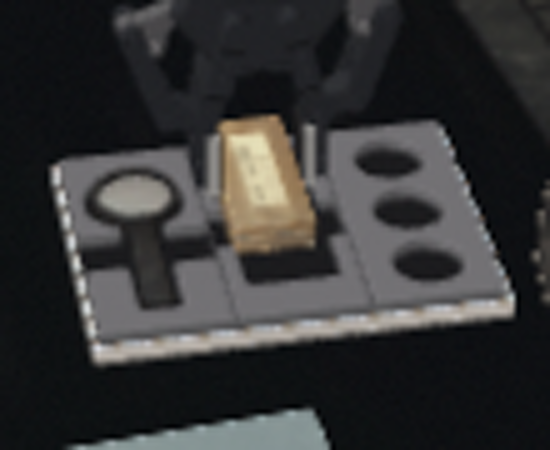

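```bash
python3 - <<'E'
from h import *
a=plane("side",(251.6,150),33.4);b=plane("side",(267.6,148.6),33.4)  # +1.5 camera z bias
m=(a+b)/2;u=np.array([.0663,.9978]);print(a,b,np.linalg.norm(a-b),"centre",m[:2]+45*u,"vs tray (528.6,191.0); TCP 518.6 192.6")
E
```

```text
[497.8871715 150.2147294  33.4      ] [536.60557084 146.12184632  33.4       ] 38.93412564345244 centre [520.22987117 193.06928786] vs tray (528.6,191.0); TCP 518.6 192.6
```

```bash
c="python3 -m crank"
$c '[[-0.012,0.09,0,0,0,0,0.7],[-0.012,0.09,0.1,0,0,0,0.7],[-0.012,0.09,0.16,0,0,0,0.7],[-0.012,0.09,0.2,0,0,0,0.7],[-0.012,0.09,0.23,0,0,0,0.7],[-0.012,0.09,0.255,0,0,0,0.7],[-0.012,0.09,0.265,0,0,0,0.7],[-0.012,0.09,0.265,0,0,0,0.7]]'
python3 go.py 527.3 190.8 184.5 -3.8
```

```text
time_s: 19.6
eef_pos: [526.8, 191.4, 186.6]
ee_rot: [0.0, 0.729, 0.684, -0.0]
force: [-16.8, -5.1, 39.3]
grip_width: 0.453
grip_force: 36.0
t19.6 pos [526.8 191.4 186.6] phi -3.7 grip 0.453 36.0 F [-16.8  -5.1  39.3] q6 0.20 NEED [-0.005  0.006  0.021] [-0.001  0.001  0.003]
```

```bash
c="python3 -m crank"
$c '[[0,0,-0.02,0,0,0,0.7],[0,0,-0.02,0,0,0,0.7],[0,0,-0.02,0,0,0,0.7]]'
python3 - <<'E'
from h import *
s,sd=snap('side',10)
def cloud(n,d):
    c=camera_info(n);K=c["K"];T=c["camera_from_world"];v,u=np.mgrid[:420,:560]
    P=np.stack([(u-K[0,2])/K[0,0]*d,-(v-K[1,2])/K[1,1]*d,-d],-1)
    return (P-T[:3,3])@T[:3,:3]
C=cloud("side",sd)
# case label/wood pixels
hsv=cv2.cvtColor(s,cv2.COLOR_RGB2HSV);m=(hsv[...,0]>8)&(hsv[...,0]<28)&(hsv[...,1]>60)&(hsv[...,2]>110)
m[:110]=0;m[170:]=0;m[:,:240]=0;m[:,280:]=0
P=C[m];T=P[P[:,2]>np.percentile(P[:,2],50)];print(len(P),np.percentile(P[:,2],[5,50,90]),)
A=np.c_[T[:,:2]-T[:,:2].mean(0),np.ones(len(T))];print("plane",np.linalg.lstsq(A,T[:,2],rcond=None)[0],T.mean(0))
g=C[128:133,300:303].reshape(-1,3);print("inlay top z",[np.median(C[a:b,c:d_].reshape(-1,3),0).round(1) for a,b,c,d_ in((158,161,225,235),(160,163,262,270),(155,158,280,284))])
E
```

```text
time_s: 19.9
eef_pos: [527.0, 191.4, 186.8]
ee_rot: [0.0, 0.73, 0.684, 0.0]
force: [-6.3, -1.7, 16.0]
grip_width: 0.456
grip_force: 33.7
288 [16.21762237 23.7610865  26.19047816]
plane [-2.34298346e-04 -6.74059436e-03  2.53690479e+01] [528.76735108 182.81078027  25.36904788]
inlay top z [array([443.6, 152.8,  14.1]), array([525.4, 125.3,  14.1]), array([567.9, 133. ,  14.8])]
```

Case is level and already below the rim (underside about 7.4 mm); the fingertips are on the neighbouring inlay. Release it to drop the last 1.4 mm.

```bash
c="python3 -m crank"
$c '[[0,0,-0.01,0,0,0,0.4],[0,0,-0.02,0,0,0,0.35],[0,0,-0.02,0,0,0,0.3],[0,0,-0.5,0,0,0,0.3],[0,0,-0.9,0,0,0,0.3],[0,0,-0.9,0,0,0,0.3]]'
$c '[[-1,-0.3,0,0,0,0,0.3],[-1,-0.3,0,0,0,0,0.3],[-1,-0.3,0,0,0,0,0.3],[-1,-0.3,0,0,0,0,0.3]]' >/dev/null
$c '[[-1,-0.3,0,0,0,0,0.3],[-1,-0.3,0,0,0,0,0.3],[-1,-0.3,0,0,0,0,0.3],[-1,-0.3,0,0,0,0,0.3]]' >/dev/null
cat > chk.py <<'E'
from h import *
def cloud(n,d):
    c=camera_info(n);K=c["K"];T=c["camera_from_world"];v,u=np.mgrid[:420,:560]
    P=np.stack([(u-K[0,2])/K[0,0]*d,-(v-K[1,2])/K[1,1]*d,-d],-1)
    return (P-T[:3,3])@T[:3,:3]
W=np.array([595.5,186.6]);U=np.array([.0663,.9978]);X=np.array([.9978,-.0663])
def stats(n,k):
    im,d=snap(n,k);C=cloud(n,d).reshape(-1,3);ok=(d.reshape(-1)>0)&(C[:,2]<60)
    C=C[ok];l=np.c_[(C[:,:2]-W)@X,(C[:,:2]-W)@U,C[:,2]]
    def box(nm,x,y,rx,ry):
        m=(abs(l[:,0]-x)<rx)&(abs(l[:,1]-y)<ry)
        if m.sum()<5: print(nm,"none");return
        P=l[m];A=np.c_[P[:,:2]-[x,y],np.ones(len(P))];s=np.linalg.lstsq(A,P[:,2],rcond=None)[0]
        print(n,nm,len(P),"z",np.percentile(P[:,2],[10,50,90]).round(1),"slope",s[:2].round(3))
    box("inlay",-134,-66,15,3);box("inlay2",-67,-60,15,4)
    box("case",-67,0,14,35);box("lens handle",-134,-35,5,12);box("lens head",-134,32,12,12)
    for y in(-44,0,44): box("well%d"%y,0,y,9,9)
E
python3 - <<'E'
from chk import *
stats("side",11);stats("top",11)
E
python3 go.py 399 -248.7 260 0
```

```text
time_s: 20.55
eef_pos: [527.9, 191.5, 280.2]
ee_rot: [0.003, 0.73, 0.684, 0.004]
force: [0.7, 0.0, -0.5]
grip_width: 0.699
grip_force: 0.0
side inlay 15 z [ 9.1 13.  15.2] slope [-0.069  0.884]
side inlay2 10 z [13.1 14.4 15.5] slope [-0.212  0.305]
side case 47 z [22.4 23.8 26.5] slope [-0.098 -0.032]
lens handle none
side lens head 31 z [16.  17.3 18.7] slope [-0.053  0.081]
side well-44 25 z [ 6.5  9.2 11.3] slope [-0.045 -0.172]
side well0 24 z [ 6.7  9.  10.9] slope [ 0.074 -0.111]
well44 none
inlay none
top inlay2 33 z [10.3 13.1 15.3] slope [-0.011  0.086]
top case 276 z [21.4 24.  26.6] slope [0.017 0.007]
top lens handle 33 z [15.  17.8 20. ] slope [-0.142  0.122]
top lens head 85 z [13.8 16.5 20.1] slope [-0.035  0.008]
top well-44 43 z [ 5.3  7.7 10.4] slope [-0.016  0.027]
top well0 44 z [ 4.7  7.8 10. ] slope [-0.038 -0.025]
top well44 45 z [ 4.8  8.3 10.6] slope [ 0.029 -0.053]
t21.4 pos [454.7  -3.4 275.1] phi -3.6 grip 0.701 0.0 F [ 0.3 -0.1 -0.8] q6 -0.20 NEED [-2.484 -0.401  0.15 ] [ 0.    -0.    -0.081]
```

Case and lens are both fully seated (tops read 22 and 16 mm after the 1.8 mm camera z bias). Now the small mount.

```bash
c="python3 -m crank"
$c '[[-0.9,-0.13,0,0,0,0,0.3],[-0.9,-0.13,0,0,0,0,0.3],[-0.9,-0.13,0,0,0,0,0.3],[-0.9,-0.13,0,0,0,0,0.3]]' >/dev/null
$c '[[-0.9,-0.13,0,0,0,0,0.3],[-0.9,-0.13,0,0,0,0,0.3],[-0.9,-0.13,0,0,0,0,0.3],[-0.9,-0.13,0,0,0,0,0.3]]' >/dev/null
$c '[[-0.68,-0.14,0.5,0,0,0,0.3],[-0.68,-0.14,0.5,0,0,0,0.3],[-0.68,-0.14,0.5,0,0,0,0.3],[-0.68,-0.14,0.5,0,0,0,0.3]]' >/dev/null
python3 go.py 398.5 -248.5 185 -3.8
```

```text
t22.6 pos [ 398.9 -248.   225. ] phi -3.6 grip 0.698 0.0 F [-0.6 -0.3  0.2] q6 -0.74 NEED [-0.006 -0.003  0.4  ] [-0.001 -0.001  0.004]
```

```bash
c="python3 -m crank"
$c '[[0,0,0.2,0,0,0,0.3],[0,0,0.4,0,0,0,0.3],[0,0,0.4,0,0,0,0.3],[0,0,0.4,0,0,0,0.9],[0,0,0.4,0,0,0,0.9],[0,0,0.4,0,0,0,0.9],[0,0,0.4,0,0,0,0.9],[0,0,0.4,0,0,0,0.9]]' 25
python3 go.py 398.5 -248.5 185 -3.8
$c '[[0,0,-0.3,0,0,0,0.9],[0,0,-0.8,0,0,0,0.9],[0,0,-0.9,0,0,0,0.9],[0,0,-0.9,0,0,0,0.9]]' 
python3 go.py 594.5 186.6 275 -3.8
```

```text
time_s: 23.45
eef_pos: [398.6, -249.2, 186.4]
ee_rot: [0.001, 0.73, 0.684, 0.0]
force: [1.1, 3.4, 6.2]
grip_width: 0.275
grip_force: 24.2
t23.4 pos [ 398.6 -249.2  186.4] phi -3.7 grip 0.275 24.2 F [1.1 3.4 6.2] q6 -0.74 NEED [ 0.007 -0.001  0.014] [0.002 0.001 0.002]
time_s: 23.85
eef_pos: [398.4, -249.4, 277.1]
ee_rot: [0.002, 0.73, 0.684, 0.0]
force: [-1.3, -0.7, -0.3]
grip_width: 0.275
grip_force: 24.7
t23.9 pos [ 398.4 -249.4  277.1] phi -3.7 grip 0.275 24.7 F [-1.3 -0.7 -0.3] q6 -0.74 NEED [4.478 1.676 0.013] [0.004 0.004 0.002]
```

```bash
c="python3 -m crank"
$c '[[1,0,0,0,0,0,0.9],[1,0,0,0,0,0,0.9],[1,0,0,0,0,0,0.9]]' >/dev/null
$c '[[1,0,0,0,0,0,0.9],[1,0,0,0,0,0,0.9],[1,0,0,0,0,0,0.9]]' >/dev/null
$c '[[1,0,0,0,0,0,0.9],[1,0,0,0,0,0,0.9],[1,0,0,0,0,0,0.9]]' >/dev/null
$c '[[1,0.5,0,0,0,0,0.9],[1,0.5,0,0,0,0,0.9],[1,0.5,0,0,0,0,0.9]]' >/dev/null
$c '[[0.48,0.9,0,0,0,0,0.9],[0.48,0.9,0,0,0,0,0.9],[0.48,0.9,0,0,0,0,0.9],[0.48,0.9,0,0,0,0,0.9]]' >/dev/null
python3 go.py 594.5 186.6 215 -3.8
```

```text
t25.4 pos [567.2 187.7 273.3] phi -3.7 grip 0.274 24.9 F [ 0.2 -0.4 -0.5] q6 0.19 NEED [0.007 0.275 0.583] [-0.004  0.001  0.002]
```

```bash
c="python3 -m crank"
$c '[[0,0.27,0.3,0,0,0,0.9],[0,0.27,0.58,0,0,0,0.9],[0,0.27,0.58,0,0,0,0.9],[0,0.27,0.58,0,0,0,0.9]]' >/dev/null
python3 go.py 594.5 186.6 190.5 -3.8
python3 - <<'E'
from seg import *
s,_=snap("side",12);t,_=snap("top",12)
h=cv2.cvtColor(up(s),cv2.COLOR_RGB2HSV);m=((h[...,0]>60)&(h[...,0]<95)&(h[...,1]>90)&(h[...,2]>40)).astype(np.uint8)
m[:100*F]=0;m[175*F:]=0;m[:,:255*F]=0;m[:,320*F:]=0
ys,xs=np.nonzero(m);x0,y0=dn([xs.min(),ys.min()]);x1,y1=dn([xs.max(),ys.max()]);print("green",x0,y0,x1,y1,m.sum()/F/F)
p=np.array(status.sense()["eef_pos"]);c=camera_info("side");K=c["K"]
def pr(b):
    q=c["camera_from_world"]@np.r_[b,1];return np.round([K[0,2]+K[0,0]*q[0]/-q[2],K[1,2]-K[1,1]*q[1]/-q[2]],1)
z=p[2]-184.4+1.8
print("expected left/right/bottom",pr(p*[1,1,0]+[-12,-3.3,z+5]),pr(p*[1,1,0]+[12,3.3,z+5]),pr(p*[1,1,0]+[3.3,-12,z]))
cv2.imwrite('pics/l12.png',cv2.resize(s[100:180,215:315,::-1],None,fx=5,fy=5,interpolation=cv2.INTER_CUBIC))
E
```

```text
t25.9 pos [593.2 186.2 217.7] phi -3.7 grip 0.275 24.9 F [-0.2 -0.2 -0.1] q6 0.18 NEED [0.005 0.012 0.272] [-0.001  0.     0.001]
green 281.125 126.375 290.875 137.625 65.5625
expected left/right/bottom [281.2 134.5] [289.7 131.6] [288.1 137.2]
```

View pics/l12.png

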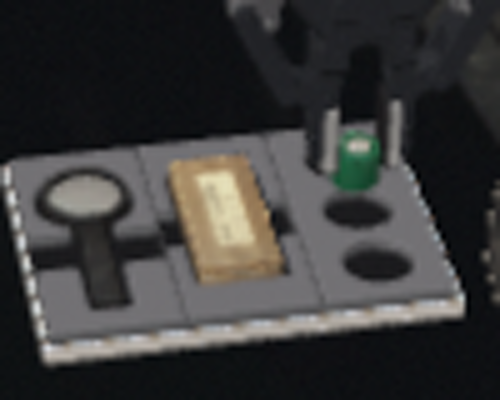

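Lens and case are seated. The green mount is upright over the middle well at crop (357,160). Lower it.

```bash
c="python3 -m crank"
$c '[[0.005,0.01,0.1,0,0,0,0.9],[0.005,0.01,0.18,0,0,0,0.9],[0.005,0.01,0.23,0,0,0,0.9],[0.005,0.01,0.26,0,0,0,0.9],[0.005,0.01,0.27,0,0,0,0.9],[0.005,0.01,0.27,0,0,0,0.9]]'
python3 go.py 594.5 186.6 190.5 -3.8
```

```text
time_s: 26.55
eef_pos: [594.7, 187.5, 192.3]
ee_rot: [-0.0, 0.729, 0.684, -0.0]
force: [-11.0, -2.0, 21.7]
grip_width: 0.273
grip_force: 26.8
t26.6 pos [594.7 187.5 192.3] phi -3.7 grip 0.273 26.8 F [-11.   -2.   21.7] q6 0.18 NEED [-0.009 -0.001  0.018] [-0.001  0.001  0.003]
```

```bash
c="python3 -m crank"
$c '[[0,0,-0.01,0,0,0,0.9],[0,0,-0.015,0,0,0,0.9],[0,0,-0.015,0,0,0,0.5],[0,0,-0.015,0,0,0,0.4],[0,0,-0.02,0,0,0,0.35],[0,0,-0.5,0,0,0,0.35],[0,0,-1,0,0,0,0.35],[0,0,-1,0,0,0,0.35]]'
$c '[[-0.5,-0.9,0,0,0,0,0.3],[-0.5,-0.9,0,0,0,0,0.3],[-0.5,-0.9,0,0,0,0,0.3],[-0.5,-0.9,0,0,0,0,0.3]]' >/dev/null
$c '[[-1,-0.5,0,0,0,0,0.3],[-1,-0.5,0,0,0,0,0.3],[-1,-0.5,0,0,0,0,0.3],[-1,-0.5,0,0,0,0,0.3]]' >/dev/null
python3 - <<'E'
from chk import *
stats("side",13);stats("top",13)
E
$c '[[-1,0,0,0,0,0,0.3],[-1,0,0,0,0,0,0.3],[-1,0,0,0,0,0,0.3]]' >/dev/null
$c '[[-1,0.1,0,0,0,0,0.3],[-1,0.1,0,0,0,0,0.3],[-1,0.1,0,0,0,0,0.3]]' >/dev/null
python3 go.py 484.5 -249.3 225 -3.8
```

```text
time_s: 27.35
eef_pos: [595.8, 187.6, 297.2]
ee_rot: [0.004, 0.73, 0.684, 0.005]
force: [-0.2, 0.7, 0.5]
grip_width: 0.652
grip_force: 0.0
side inlay 25 z [ 7.6 13.9 16.1] slope [-0.014  0.064]
side inlay2 23 z [12.6 14.5 16.4] slope [-0.06   0.065]
side case 86 z [23.  24.5 26.1] slope [ 0.007 -0.011]
side lens handle 27 z [15.5 18.7 21. ] slope [ 0.306 -0.02 ]
side lens head 48 z [15.1 17.7 19.5] slope [ 0.019 -0.03 ]
side well-44 25 z [6.6 8.5 9.8] slope [-0.041 -0.096]
side well0 55 z [11.9 26.2 30.1] slope [0.199 0.68 ]
side well44 17 z [ 6.7  9.1 11. ] slope [-0.067 -0.112]
inlay none
inlay2 none
top case 178 z [20.3 23.3 26. ] slope [0.01  0.013]
lens handle none
top lens head 85 z [13.6 16.5 19.2] slope [0.036 0.05 ]
well-44 none
top well0 46 z [24.8 28.2 31.7] slope [-0.017  0.019]
top well44 43 z [ 5.1  8.  11.1] slope [ 0.005 -0.056]
t28.9 pos [ 443.9 -157.   290.3] phi -3.9 grip 0.699 0.0 F [0.1 0.7 0.1] q6 -0.52 NEED [-0.892  0.466  0.655] [ 0.002  0.002 -0.002]
```

```bash
python3 - <<'E'
from chk import *
for n in("top","side"):
    im,d=load(n,0);C=cloud(n,d).reshape(-1,3);C=C[(d.reshape(-1)>0)]
    for x in range(430,621,30):
        r=[]
        for y in range(-210,-380,-20):
            m=(abs(C[:,0]-x)<15)&(abs(C[:,1]-y)<10)&(C[:,2]<450);r.append(int(np.percentile(C[m,2],98)) if m.sum()>3 else -1)
        print(n,x,r)
E
```

```text
top 430 [6, 5, 5, 6, 16, 21, 20, 4, 3]
top 460 [5, 5, 17, 6, 5, 18, 424, 427, 423]
top 490 [5, 20, 20, 16, 5, 43, 418, 423, 418]
top 520 [6, 7, 6, 6, 46, 49, 407, 413, 406]
top 550 [6, 6, 6, 4, 45, 52, 414, 417, 416]
top 580 [6, 6, 6, 4, 178, 179, 405, 407, 407]
top 610 [19, 6, 6, 5, 180, 180, 367, 399, 443]
side 430 [5, 4, 5, 5, 18, 20, 19, 3, 2]
side 460 [4, 5, 16, 5, 5, 19, 424, 427, 422]
side 490 [5, 19, 20, 17, 5, 34, 414, 424, 419]
side 520 [5, 5, 5, 3, 45, 47, 404, 413, 407]
side 550 [6, 5, 5, -1, 46, 51, 415, 416, 415]
side 580 [5, 5, 5, -1, 179, 179, 406, 408, 407]
side 610 [19, 5, 5, -1, 179, 180, 180, 400, 407]
```

```bash
python3 - <<'E'
from chk import *
from scipy.spatial import cKDTree
def cl(n,d): 
    C=cloud(n,d).reshape(-1,3);return C[d.reshape(-1)>0]
M=np.vstack([cl(n,load(n,0)[1]) for n in("top","side")])
M=M[(M[:,0]>420)&(M[:,0]<700)&(M[:,1]<-265)&(M[:,1]>-520)&(M[:,2]>28)]
E=M[M[:,2]>250];print("eyepiece/high pts min x",np.percentile(E[:,0],1),"max y",np.percentile(E[:,1],99),"z",np.percentile(E[:,2],[1,10,50,99]))
s=status.sense();p=np.array(s["eef_pos"]);q1=s["joints"][0];print(s["joints"].round(2))
A=[]
for n in("top","side"):
    _,d=snap(n,"arm");_,d0=load(n,0);C=cloud(n,d);m=(d>0)&(abs(d-d0)>25)&(C[...,2]>60);A.append(C[m])
A=np.vstack(A);A=A[(np.linalg.norm(A[:,:2]-p[:2],axis=1)<230)]
def rot(a): return np.array([[np.cos(a),-np.sin(a)],[np.sin(a),np.cos(a)]])
L=np.c_[(A[:,:2]-p[:2])@rot(q1),A[:,2]-p[2]]
print("arm local extents x(fwd),y,z",np.percentile(L,[1,99],axis=0).round(0).tolist())
T=cKDTree(M)
for nm,(x,y) in dict(L1=(484.7,-249.5),L2=(434,-312)).items():
    r=np.hypot(x,y);qq=np.arctan2(y,x)-np.arcsin(116/r)
    for z in(186,230,290):
        P=np.c_[L[:,:2]@rot(qq).T+[x,y],L[:,2]+z];D,i=T.query(P);k=D.argmin();print(nm,z,"min dist",D[k].round(0),"arm local",L[k].round(0),"scene",M[i[k]].round(0))
E
```

```text
eyepiece/high pts min x 458.5919108732571 max y -327.9600469428493 z [278.44942611 341.91959391 405.46757392 556.85487049]
[-0.59  0.33  1.81 -0.    1.01 -0.52]
arm local extents x(fwd),y,z [[-224.0, -67.0, -122.0], [45.0, 57.0, 315.0]]
L1 186 min dist 17.0 arm local [ 203.  -56. -115.] scene [ 604. -428.   55.]
L1 230 min dist 4.0 arm local [178. -97. 121.] scene [ 558. -434.  352.]
L1 290 min dist 2.0 arm local [ 203.  -56. -115.] scene [ 606. -422.  177.]
L2 186 min dist 24.0 arm local [  54.   24. -123.] scene [ 504. -334.   45.]
L2 230 min dist 39.0 arm local [ 38.  49. 109.] scene [ 519. -331.  360.]
L2 290 min dist 0.0 arm local [ 29.   8. 111.] scene [ 459. -329.  402.]
```

```bash
python3 - <<'E'
from chk import *
from scipy.spatial import cKDTree
def cl(n,d): 
    C=cloud(n,d).reshape(-1,3);return C[d.reshape(-1)>0]
M=np.vstack([cl(n,load(n,0)[1]) for n in("top","side")])
M=M[(M[:,0]>420)&(M[:,0]<700)&(M[:,1]<-265)&(M[:,1]>-520)&(M[:,2]>28)]
s=status.sense();p=np.array(s["eef_pos"]);q1=s["joints"][0]
A=[]
for n in("top","side"):
    d=load(n,"arm")[1];d0=load(n,0)[1];C=cloud(n,d);m=((d>0)&(abs(d-d0)>25)&(C[...,2]>60)).astype(np.uint8);m=cv2.erode(m,np.ones((3,3)))>0;A.append(C[m])
A=np.vstack(A)
def rot(a): return np.array([[np.cos(a),-np.sin(a)],[np.sin(a),np.cos(a)]])
L=np.c_[(A[:,:2]-p[:2])@rot(q1),A[:,2]-p[2]]
L=L[(L[:,0]>-230)&(L[:,0]<90)&(abs(L[:,1])<160)]
for a,b in((-130,-20),(-20,60),(60,140),(140,220),(220,320)):
    k=L[(L[:,2]>a)&(L[:,2]<b)];print(a,b,len(k),np.percentile(k,[1,99],axis=0)[:,:2].round(0).tolist() if len(k)>9 else "")
T=cKDTree(M)
for nm,(x,y) in dict(L1=(484.7,-249.5),L2=(434,-312)).items():
    r=np.hypot(x,y);qq=np.arctan2(y,x)-np.arcsin(116/r)
    for z in(186,230,290):
        P=np.c_[L[:,:2]@rot(qq).T+[x,y],L[:,2]+z];D,i=T.query(P);o=np.argsort(D)[[0,5,20]];print(nm,z,D[o].round(0),L[o].round(0).tolist(),M[i[o[1]]].round(0))
E
```

```text
-130 -20 1912 [[-51.0, -41.0], [62.0, 32.0]]
-20 60 1337 [[-31.0, -67.0], [40.0, 8.0]]
60 140 9158 [[-109.0, -70.0], [45.0, 53.0]]
140 220 8914 [[-168.0, -61.0], [-11.0, 52.0]]
220 320 5384 [[-229.0, -51.0], [-112.0, 45.0]]
L1 186 [22. 22. 23.] [[37.0, 7.0, -151.0], [38.0, 9.0, -142.0], [35.0, 6.0, -146.0]] [ 525. -289.   42.]
L1 230 [35. 38. 41.] [[35.0, 8.0, -163.0], [35.0, 8.0, -157.0], [39.0, 9.0, -153.0]] [ 524. -293.   46.]
L1 290 [10. 10. 11.] [[36.0, -61.0, 114.0], [40.0, -60.0, 104.0], [39.0, -59.0, 110.0]] [ 477. -331.  397.]
L2 186 [29. 30. 33.] [[57.0, 18.0, -119.0], [58.0, 20.0, -115.0], [39.0, 14.0, -142.0]] [ 504. -344.   45.]
L2 230 [37. 38. 38.] [[40.0, 50.0, 109.0], [40.0, 52.0, 108.0], [41.0, 52.0, 105.0]] [ 519. -331.  360.]
L2 290 [0. 0. 1.] [[37.0, 10.0, 104.0], [41.0, 4.0, 98.0], [31.0, 2.0, 112.0]] [ 464. -340.  389.]
```

The wrist must stay low (TCP z ≤ 230) near the eyepieces, so I'll descend first and then move in.

```bash
c="python3 -m crank"
$c '[[0,0,0.4,0,0,0,0.3],[0,0,0.65,0,0,0,0.3],[0,0,0.65,0,0,0,0.3],[-0.5,0.25,0.65,0,0,0,0.3],[-0.89,0.47,0.65,0,0,0,0.3],[-0.89,0.47,0.65,0,0,0,0.3],[-0.89,0.47,0.65,0,0,0,0.3]]'
python3 go.py 484.7 -249.5 184 -3.8
```

```text
time_s: 29.65
eef_pos: [484.4, -245.0, 226.1]
ee_rot: [0.0, 0.729, 0.684, 0.0]
force: [-0.8, 0.6, -0.6]
grip_width: 0.697
grip_force: 0.0
t29.6 pos [ 484.4 -245.   226.1] phi -3.7 grip 0.697 0.0 F [-0.8  0.6 -0.6] q6 -0.62 NEED [-0.045  0.006  0.421] [0.001 0.    0.003]
```

```bash
c="python3 -m crank"
$c '[[-0.04,0,0.2,0,0,0,0.3],[-0.04,0,0.4,0,0,0,0.3],[-0.04,0,0.42,0,0,0,0.3],[-0.04,0,0.42,0,0,0,0.3],[-0.04,0,0.42,0,0,0,0.9],[-0.04,0,0.42,0,0,0,0.9],[-0.04,0,0.42,0,0,0,0.9],[-0.04,0,0.42,0,0,0,0.9],[-0.04,0,0.42,0,0,0,0.9]]' 25
python3 go.py 484.7 -249.5 184 -3.8
$c '[[0,0,-0.2,0,0,0,0.9],[0,0,-0.4,0,0,0,0.9],[0.4,-0.15,-0.4,0,0,0,0.9],[0.8,-0.3,-0.5,0,0,0,0.9],[1,-0.4,-0.9,0,0,0,0.9],[1,-0.4,-0.9,0,0,0,0.9],[1,-0.4,-0.9,0,0,0,0.9]]' 
python3 go.py 597.5 230.5 275 -3.8
```

```text
time_s: 30.55
eef_pos: [483.6, -249.3, 184.4]
ee_rot: [0.001, 0.73, 0.684, 0.0]
force: [-1.0, 1.6, 7.0]
grip_width: 0.329
grip_force: 24.2
t30.6 pos [ 483.6 -249.3  184.4] phi -3.7 grip 0.329 24.2 F [-1.   1.6  7. ] q6 -0.63 NEED [-0.001  0.011  0.004] [0.002 0.001 0.002]
time_s: 31.25
eef_pos: [450.0, -146.7, 274.2]
ee_rot: [0.001, 0.729, 0.684, 0.0]
force: [0.2, -0.6, 0.4]
grip_width: 0.33
grip_force: 24.9
t31.2 pos [ 450.  -146.7  274.2] phi -3.7 grip 0.330 24.9 F [ 0.2 -0.6  0.4] q6 -0.50 NEED [ 3.859  1.231 -0.01 ] [0.003 0.002 0.003]
```

```bash
c="python3 -m crank"
$c '[[1,0,0,0,0,0,0.9],[1,0,0,0,0,0,0.9],[1,0,0,0,0,0,0.9]]' >/dev/null
$c '[[1,0,0,0,0,0,0.9],[1,0,0,0,0,0,0.9],[1,0,0,0,0,0,0.9]]' >/dev/null
$c '[[1,0.4,0,0,0,0,0.9],[1,0.4,0,0,0,0,0.9],[1,0.4,0,0,0,0,0.9]]' >/dev/null
$c '[[0.86,0.8,0,0,0,0,0.9],[0.86,0.8,0,0,0,0,0.9],[0.86,0.8,0,0,0,0,0.9],[0.86,0.8,0.4,0,0,0,0.9],[0.86,0.8,0.6,0,0,0,0.9],[0.86,0.8,0.6,0,0,0,0.9]]' >/dev/null
python3 go.py 597.5 230.5 214 -3.8
python3 - <<'E'
from h import *
s,_=snap("side",14)
cv2.imwrite('pics/l14.png',cv2.resize(s[95:175,225:325,::-1],None,fx=6,fy=6,interpolation=cv2.INTER_CUBIC))
E
```

```text
t32.8 pos [594.4 228.9 209.1] phi -3.8 grip 0.328 25.0 F [-0.6  0.2 -0.1] q6 0.25 NEED [ 0.018  0.03  -0.049] [-0.009  0.003  0.   ]
```

View pics/l14.png

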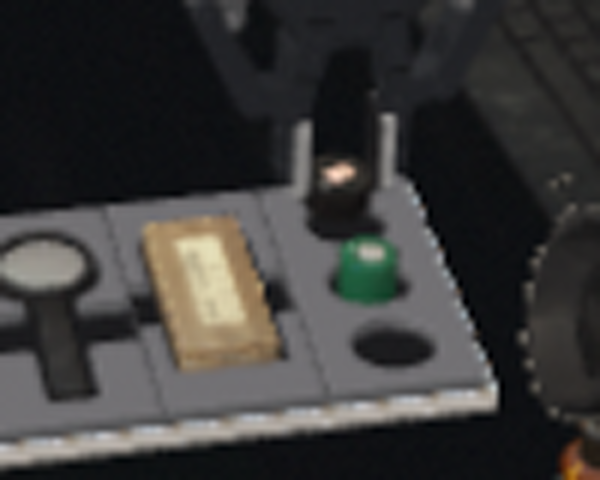

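```bash
python3 - <<'E'
from h import *
c=camera_info("side");K=c["K"];T=c["camera_from_world"]
def pr(b):
    q=T@np.r_[b,1];return [K[0,2]+K[0,0]*q[0]/-q[2],K[1,2]-K[1,1]*q[1]/-q[2]]
p=np.array([594.4,228.9]);a=np.linspace(0,6.283,90)
for dz in(0,1.8):
  P=np.array([pr([p[0]+15*np.cos(t),p[1]+15*np.sin(t),26.7+dz]) for t in a]);print("bottom ring u",P[:,0].min(),P[:,0].max(),"v max",P[:,1].max(), "crop y",(P[:,1].max()-95)*6)
s,_=load("side",14);print(s[116:136,278:288].sum(2)//3)
E
```

```text
bottom ring u 274.79452568266794 286.54884423803037 v max 131.84348254746897 crop y 221.0608952848138
bottom ring u 274.8130698139106 286.57800907862605 v max 131.25456100878574 crop y 217.52736605271446
[[ 18  16  16  15  16  15  14  18  26  28]
 [ 15  13  16  16  16  15  16  19  25  29]
 [ 15  14  15  16  14  16  17  18  27  29]
 [ 14  16  17  18  15  16  15  18  27  30]
 [ 16  23  24  23  20  19  14  20  28  28]
 [ 45  44  42  43  45  45  31  23  29  33]
 [ 45  46  69 116 126  82  46  37  32  37]
 [ 71 139 190 196 197 173  72  43  38  38]
 [ 60 126 195 204 153 114  58  48  41  39]
 [ 71  96 111 116  73  47  46  46  36  39]
 [ 51  63  42  38  41  41  41  32  30  52]
 [ 30  33  30  30  28  28  26  20  45  89]
 [ 26  24  24  25  24  23  20  16  52 101]
 [ 26  22  21  21  21  20  17  21  58 103]
 [ 23  21  21  19  19  18  20  31  57  89]
 [ 24  23  22  22  22  20  23  29  37  55]
 [ 28  26  27  26  26  26  27  28  28  30]
 [ 28  27  27  28  27  28  27  28  27  29]
 [ 41  28  28  26  27  34  46  53  53  54]
 [101  95  81  73  62  90  79 104 105 100]]
```

Mount is upright over the far well; its bottom edge (row ≈131.5) matches the expected 131.3. Lower it.

```bash
c="python3 -m crank"
$c '[[0.015,0.03,0,0,0,0,0.9],[0.015,0.03,0.08,0,0,0,0.9],[0.015,0.03,0.13,0,0,0,0.9],[0.015,0.03,0.17,0,0,0,0.9],[0.015,0.03,0.195,0,0,0,0.9],[0.015,0.03,0.2,0,0,0,0.9]]'
python3 go.py 597.5 230.5 188.4 -3.8
```

```text
time_s: 33.4
eef_pos: [597.7, 231.7, 192.9]
ee_rot: [-0.0, 0.73, 0.684, -0.0]
force: [-0.0, -1.2, -0.4]
grip_width: 0.329
grip_force: 25.0
t33.4 pos [597.7 231.7 192.9] phi -3.7 grip 0.329 25.0 F [-0.  -1.2 -0.4] q6 0.25 NEED [-0.012 -0.001  0.045] [-0.001  0.     0.002]
```

```bash
c="python3 -m crank"
$c '[[-0.012,0,0.015,0,0,0,0.9],[-0.012,0,0.03,0,0,0,0.9],[-0.012,0,0.04,0,0,0,0.9],[-0.012,0,0.04,0,0,0,0.9]]'
python3 go.py 597.5 230.5 188.4 -3.8
```

```text
time_s: 33.8
eef_pos: [597.8, 230.7, 190.4]
ee_rot: [0.0, 0.73, 0.684, 0.0]
force: [-3.0, -1.1, 8.2]
grip_width: 0.326
grip_force: 25.7
t33.8 pos [597.8 230.7 190.4] phi -3.7 grip 0.326 25.7 F [-3.  -1.1  8.2] q6 0.25 NEED [-0.002 -0.003  0.02 ] [ 0.001 -0.     0.002]
```

```bash
c="python3 -m crank"
$c '[[0,0,-0.005,0,0,0,0.6],[0,0,-0.005,0,0,0,0.45],[0,0,-0.01,0,0,0,0.4],[0,0,-0.5,0,0,0,0.35],[0,0,-0.9,0,0,0,0.35],[0,0,-0.9,0,0,0,0.35]]'
$c '[[-0.8,-0.9,0,0,0,0,0.3],[-0.8,-0.9,0,0,0,0,0.3],[-0.8,-0.9,0,0,0,0,0.3],[-0.8,-0.9,0,0,0,0,0.3]]' >/dev/null
$c '[[-1,-0.5,0,0,0,0,0.3],[-1,-0.5,0,0,0,0,0.3],[-1,-0.5,0,0,0,0,0.3],[-1,-0.5,0,0,0,0,0.3]]' >/dev/null
python3 - <<'E'
from chk import *
stats("side",15);stats("top",15)
E
$c '[[-1,-0.2,0.3,0,0,0,0.3],[-1,-0.2,0.3,0,0,0,0.3],[-1,-0.2,0.3,0,0,0,0.3]]' >/dev/null
$c '[[-1,0,0.3,0,0,0,0.3],[-1,0,0.3,0,0,0,0.3],[-1,0,0.3,0,0,0,0.3]]' >/dev/null
python3 go.py 433.5 -312 225 -3.8
```

```text
time_s: 34.4
eef_pos: [598.5, 230.8, 285.2]
ee_rot: [0.003, 0.73, 0.684, 0.004]
force: [0.1, -0.6, -0.0]
grip_width: 0.651
grip_force: 0.0
side inlay 28 z [ 7.1 13.3 15.7] slope [0.079 0.223]
side inlay2 25 z [13.6 14.7 16. ] slope [-0.038  0.135]
side case 93 z [22.5 24.2 26.9] slope [0.019 0.002]
side lens handle 26 z [16.  18.6 19.9] slope [ 0.12  -0.049]
side lens head 55 z [15.5 17.2 19.3] slope [-0.049 -0.026]
side well-44 27 z [ 7.3  8.9 10.6] slope [-0.075 -0.048]
side well0 59 z [13.7 25.7 29.7] slope [0.11  0.713]
side well44 34 z [18.8 23.7 24.9] slope [0.263 0.109]
inlay none
inlay2 none
top case 112 z [20.9 23.8 27.3] slope [0.007 0.026]
lens handle none
top lens head 77 z [14.8 17.2 19.2] slope [ 0.033 -0.006]
top well-44 18 z [5.4 8.2 9.4] slope [-0.312 -0.087]
top well0 42 z [25.3 27.9 30.1] slope [-0.045 -0.04 ]
top well44 45 z [20.  22.4 25.4] slope [ 0.044 -0.015]
t35.9 pos [ 414.3 -141.2  218.1] phi -3.9 grip 0.699 0.0 F [0.1 0.3 0.4] q6 -0.53 NEED [-1.691  0.307 -0.068] [ 0.     0.    -0.002]
```

```bash
c="python3 -m crank"
$c '[[-0.85,0.16,0,0,0,0,0.3],[-0.85,0.16,0,0,0,0,0.3],[-0.85,0.16,0,0,0,0,0.3],[-0.85,0.16,0,0,0,0,0.3]]' >/dev/null
$c '[[-0.84,0.15,0,0,0,0,0.3],[-0.84,0.15,0,0,0,0,0.3],[-0.84,0.15,0,0,0,0,0.3],[-0.84,0.15,0,0,0,0,0.3]]' >/dev/null
python3 go.py 433.8 -312 184 -3.8
```

```text
t36.7 pos [ 434.  -307.5  218.9] phi -3.6 grip 0.699 0.0 F [-0.1  0.  -0.6] q6 -0.77 NEED [-0.046  0.001  0.349] [-0.001 -0.001  0.003]
```

```bash
c="python3 -m crank"
$c '[[-0.035,0,0.2,0,0,0,0.3],[-0.035,0,0.35,0,0,0,0.3],[-0.035,0,0.35,0,0,0,0.3],[-0.035,0,0.35,0,0,0,0.3],[-0.035,0,0.35,0,0,0,0.9],[-0.035,0,0.35,0,0,0,0.9],[-0.035,0,0.35,0,0,0,0.9],[-0.035,0,0.35,0,0,0,0.9],[-0.035,0,0.35,0,0,0,0.9]]' 25
python3 go.py 433.8 -312 184 -3.8
$c '[[0,0,-0.2,0,0,0,0.9],[0,0,-0.35,0,0,0,0.9],[0.5,0,-0.35,0,0,0,0.9],[1,0,-0.35,0,0,0,0.9],[1,0,-0.35,0,0,0,0.9],[1,0,-0.35,0,0,0,0.9]]' 
$c '[[0.5,0,-0.3,0,0,0,0.9],[1,0,-0.55,0,0,0,0.9],[1,0,-0.55,0,0,0,0.9],[1,0,-0.55,0,0,0,0.9]]' >/dev/null
python3 go.py 591.6 142.5 275 -3.8
```

```text
time_s: 37.6
eef_pos: [433.4, -312.4, 185.1]
ee_rot: [0.0, 0.73, 0.684, 0.0]
force: [-0.4, 3.2, 5.8]
grip_width: 0.33
grip_force: 24.2
t37.6 pos [ 433.4 -312.4  185.1] phi -3.7 grip 0.330 24.2 F [-0.4  3.2  5.8] q6 -0.78 NEED [0.004 0.004 0.011] [0.001 0.001 0.002]
time_s: 38.2
eef_pos: [439.9, -212.0, 219.7]
ee_rot: [0.0, 0.729, 0.685, 0.0]
force: [-0.4, -0.8, 0.1]
grip_width: 0.33
grip_force: 24.7
t38.6 pos [ 446.5 -112.6  275.2] phi -3.6 grip 0.328 24.9 F [ 0.2 -0.6 -0.7] q6 -0.44 NEED [2.637e+00 1.287e+00 2.000e-03] [0.003 0.002 0.004]
```

```bash
c="python3 -m crank"
$c '[[1,0,0,0,0,0,0.9],[1,0,0,0,0,0,0.9],[1,0,0,0,0,0,0.9]]' >/dev/null
$c '[[1,0,0,0,0,0,0.9],[1,0,0,0,0,0,0.9],[1,0,0,0,0,0,0.9]]' >/dev/null
$c '[[0.66,0.5,0,0,0,0,0.9],[0.66,0.5,0,0,0,0,0.9],[0.66,0.5,0,0,0,0,0.9]]' >/dev/null
$c '[[0,0.78,0,0,0,0,0.9],[0,0.78,0,0,0,0,0.9],[0,0.78,0.3,0,0,0,0.9],[0,0.78,0.6,0,0,0,0.9],[0,0.78,0.6,0,0,0,0.9]]' >/dev/null
python3 go.py 591.6 142.5 193 -3.8
python3 - <<'E'
from h import *
s,_=snap("side",16)
c=camera_info("side");K=c["K"];T=c["camera_from_world"];p=np.array(status.sense()["eef_pos"])
def pr(b):
    q=T@np.r_[b,1];return [K[0,2]+K[0,0]*q[0]/-q[2],K[1,2]-K[1,1]*q[1]/-q[2]]
P=np.array([pr([p[0]+15*np.cos(t),p[1]+15*np.sin(t),p[2]-183.1+1.8]) for t in np.linspace(0,6.28,90)])
print("bottom ring",P.min(0).round(1),P.max(0).round(1))
u=int(P[:,0].mean());v=int(P[:,1].max());print(v,u);print(s[v-12:v+6,u-8:u+9].sum(2)//3)
E
```

```text
t40.0 pos [590.5 141.8 209.7] phi -3.8 grip 0.325 25.0 F [ 0.1 -1.  -0.2] q6 0.11 NEED [0.008 0.012 0.167] [-0.011  0.002 -0.001]
bottom ring [283.5 143.3] [295.8 150.7]
150 289
[[ 35  77 136 125  89 110 123 108  79  73  91 114 113 100  31  29  63]
 [ 34  78 135 125  83  81  82  73  60  58  85 113 114  99  29  28  63]
 [ 41  84 135 124  71  60  65  53  44  44  57  81 100  93  30  30  69]
 [ 42  84 136 122  59  48  50  55  77  73  61  49  61  65  27  29  74]
 [ 48  90 135 121  55  46  78 134 151 150 143 112  46  43  32  29  76]
 [ 45  88 135 124  73  63  95 165 171 172 170 148  66  42  38  32  80]
 [ 44  87 136 123  65  55  69 116 147 157 145 116  54  44  38  35  85]
 [ 47  92 136 122  52  47  49  61  83  89  81  64  46  42  33  37  89]
 [106 125 135 120  36  37  43  47  49  49  47  43  38  28  31  52  79]
 [117 127 128 107  27  26  29  33  36  35  30  26  22  19  53  98 104]
 [114 113  88  57  22  22  24  23  25  24  20  18  19  18  60 111 113]
 [113 112  94  41  22  23  23  23  24  22  20  18  17  21  67 115 115]
 [112 112  99  58  32  23  21  24  22  20  17  18  17  31  69 103 110]
 [113 109  87  52  29  25  24  28  27  23  21  23  23  28  48  77  98]
 [113 107  80  34  26  28  28  27  27  26  27  27  27  28  31  47  81]
 [114 111  95  38  28  27  27  27  27  26  28  27  28  27  27  34  72]
 [112 113 108  80  40  26  28  26  27  28  28  26  28  28  27  48  92]
 [113 113 112 107  96  73  41  27  27  28  27  27  33  49  74 101 109]]
```

```bash
c="python3 -m crank"
$c '[[0.005,0.012,0.05,0,0,0,0.9],[0.005,0.012,0.1,0,0,0,0.9],[0.005,0.012,0.14,0,0,0,0.9],[0.005,0.012,0.17,0,0,0,0.9],[0.005,0.012,0.19,0,0,0,0.9],[0.005,0.012,0.19,0,0,0,0.9]]'
python3 go.py 591.6 142.5 190 -3.8
```

```text
time_s: 40.65
eef_pos: [592.3, 144.7, 195.1]
ee_rot: [0.0, 0.73, 0.684, -0.0]
force: [0.3, -1.1, -1.0]
grip_width: 0.333
grip_force: 24.9
t40.6 pos [592.3 144.7 195.1] phi -3.7 grip 0.333 24.9 F [ 0.3 -1.1 -1. ] q6 0.11 NEED [-0.022 -0.005  0.051] [0.    0.    0.002]
```

```bash
c="python3 -m crank"
$c '[[-0.022,-0.005,0,0,0,0,0.9],[-0.022,-0.005,0,0,0,0,0.9],[-0.022,-0.005,0.02,0,0,0,0.9],[-0.022,-0.005,0.035,0,0,0,0.9],[-0.022,-0.005,0.05,0,0,0,0.9],[-0.022,-0.005,0.05,0,0,0,0.9]]'
python3 go.py 591.6 142.5 190 -3.8
```

```text
time_s: 41.25
eef_pos: [591.7, 142.7, 191.1]
ee_rot: [0.0, 0.73, 0.684, 0.0]
force: [-2.5, 1.8, 7.9]
grip_width: 0.331
grip_force: 25.7
t41.2 pos [591.7 142.7 191.1] phi -3.7 grip 0.331 25.7 F [-2.5  1.8  7.9] q6 0.11 NEED [-0.002 -0.001  0.011] [ 0.001 -0.     0.002]
```

Same contact height as before, so it's in the well. Release, retreat and check everything.

```bash
c="python3 -m crank"
$c '[[0,0,-0.005,0,0,0,0.6],[0,0,-0.005,0,0,0,0.45],[0,0,-0.01,0,0,0,0.4],[0,0,-0.5,0,0,0,0.35],[0,0,-0.9,0,0,0,0.35],[0,0,-0.9,0,0,0,0.35]]'
$c '[[0,-1,0,0,0,0,0.3],[0,-1,0,0,0,0,0.3],[0,-1,0,0,0,0,0.3],[0,-1,0,0,0,0,0.3]]' >/dev/null
$c '[[-1,-0.8,0,0,0,0,0.3],[-1,-0.8,0,0,0,0,0.3],[-1,-0.8,0,0,0,0,0.3],[-1,-0.8,0,0,0,0,0.3]]' >/dev/null
$c '[[-1,0,0,0,0,0,0.3],[-1,0,0,0,0,0,0.3],[-1,0,0,0,0,0,0.3],[-1,0,0,0,0,0,0.3]]'
python3 - <<'E'
from chk import *
stats("side",17);stats("top",17)
s=load("side",17)[0];t=load("top",17)[0]
f=lambda v:cv2.resize(v,(400,400),interpolation=cv2.INTER_CUBIC)
cv2.imwrite('pics/end.png',np.hstack([f(s[110:210,205:335,::-1]),f(t[155:275,150:285,::-1])]))
E
```

```text
time_s: 41.85
eef_pos: [592.5, 142.7, 285.8]
ee_rot: [0.003, 0.73, 0.684, 0.004]
force: [-0.2, 0.4, -0.0]
grip_width: 0.649
grip_force: 0.0
time_s: 43.05
eef_pos: [400.2, -46.5, 280.3]
ee_rot: [0.0, 0.731, 0.683, 0.0]
force: [-0.9, 0.6, -0.8]
grip_width: 0.698
grip_force: 0.0
side inlay 30 z [ 8.  13.9 15.5] slope [0.089 0.896]
side inlay2 19 z [13.7 14.5 16.6] slope [-0.002  0.031]
side case 42 z [23.1 25.  27.1] slope [-0.066  0.002]
lens handle none
lens head none
side well-44 40 z [15.7 24.2 26.5] slope [0.223 0.237]
side well0 62 z [13.8 26.8 30.3] slope [0.099 0.626]
side well44 32 z [16.6 23.  25.4] slope [0.191 0.29 ]
top inlay 26 z [10.5 13.6 15.8] slope [-0.008 -0.068]
top inlay2 34 z [10.3 12.7 15.7] slope [-0.023 -0.17 ]
top case 277 z [21.  23.7 26.6] slope [-0.035 -0.008]
top lens handle 36 z [15.  18.4 21.3] slope [0.097 0.049]
top lens head 82 z [14.2 16.3 20.2] slope [0.031 0.016]
top well-44 45 z [21.2 23.8 25.6] slope [-0.03  -0.009]
top well0 47 z [24.8 27.6 30. ] slope [0.212 0.136]
top well44 43 z [20.4 23.1 25.9] slope [-0.137 -0.04 ]
```

View pics/end.png

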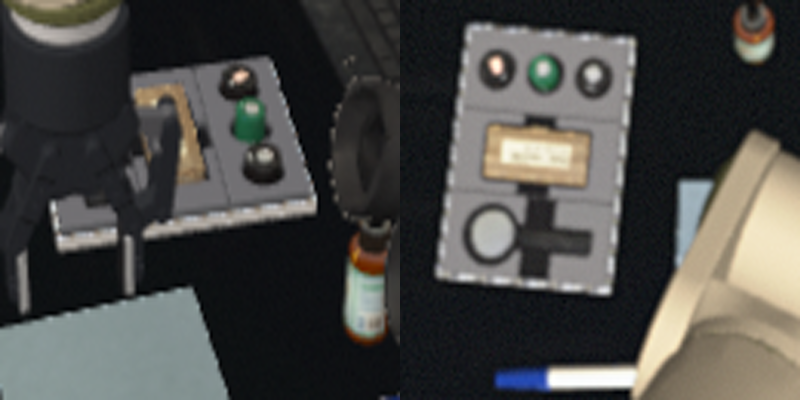

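```bash
python3 - <<'E'
from chk import *
for n,k in(("top",17),("top",11),("side",15),("side",13)):
    d=load(n,k)[1];C=cloud(n,d).reshape(-1,3);C=C[d.reshape(-1)>0];l=np.c_[(C[:,:2]-W)@X,(C[:,:2]-W)@U,C[:,2]]
    r=[]
    for y in(-48,-38,-28):
        m=(abs(l[:,0]+134)<6)&(abs(l[:,1]-y)<5)&(C[:,2]<60);r.append((int(m.sum()),round(float(np.median(l[m,2])),1) if m.any() else None))
    b=[]
    for y in(14,50):
        m=(abs(l[:,0]+134)<8)&(abs(l[:,1]-y)<4)&(C[:,2]<60);b.append(round(float(np.median(l[m,2])),1) if m.any() else None)
    print(n,k,r,b)
E
```

```text
top 17 [(17, 17.6), (20, 18.3), (15, 18.9)] [17.6, 18.6]
top 11 [(16, 17.8), (18, 16.0), (14, 18.5)] [16.3, 18.2]
side 15 [(18, 17.6), (13, 18.6), (11, 18.6)] [17.2, 18.9]
side 13 [(18, 17.5), (12, 18.2), (9, 20.2)] [18.8, 18.9]
```

The lens is flat, with the handle at about 16 mm along its whole length. Hand in.

```bash
python3 -c "
from rig import ticket
print(ticket.finish_job())"
```

```text
the job is handed in; nothing more can be done
None
```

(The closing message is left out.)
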